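Refit the mill's leaning feed neck with two loose tapers

TASK

Put the mill's feed neck back together after cleaning: nest the steel reducing sleeve (brass collar up) in the red seal cup of the leaning neck and let go of it, then nest the white stopper (blue handle up) inside that sleeve and let go. Both tapers should sit all the way home and straight but only loosely: lower them in without dropping, feel for contact and stop there, because pressing on drives the red cup down the neck and wedges everything. Leave the other things on the bench where they are.

Things in the scene. Friction and masses are not known exactly. Their poses are not given: they have to be found in the camera images.
- mill: Bench mill, fixed: an aluminium base 260 x 300 mm in plan, 97 mm high, with a louvred motor box on its +y half (top at 197 mm) and, on its -y half, a steel feed neck (82 mm across) leaning 30 degrees from vertical toward the mill's -x (front) side. Origin: centre of the underside; z up.
- neck_mouth (a point): Centre of the mouth of the red tapered seal cup atop the neck, about 200 mm above the bench; it rides on the cup. z: the neck axis, out of the mouth (30 degrees from vertical); parts go in along -z. Cup: 68 mm across outside, 52 mm inside at the mouth, 30 mm at 45 mm depth (half angle 14 degrees, as on both parts; friction about 0.6, so they self-lock). The steel neck begins 18 mm below.
- seal (a joint): How far the red cup has been driven down the neck along its axis, m: 0 untouched, 0.015 at most. Held by friction only: a push up to about 13 N (weight of the parts in it included) leaves it where it is; more drives it down, and it stays down. Driven parts count as wedged; up to 4 mm is tolerated.
- sleeve: Reducing sleeve, open right through, 85 mm tall, 0.2 kg: bare steel taper 32 mm across at the foot, 62 mm at 60 mm height, then a straight brass collar 63 mm across (60 to 85 mm), where it is gripped. Bore 24 mm at the foot, 54 mm at 60 mm, 55 mm in the collar. Origin: centre of the foot; z along its axis to the collar. Starts upright. Home in the cup, its foot is about 40 mm below the mouth.
- stopper: Stopper, 120 mm tall, 0.13 kg: white solid taper 28 mm across at the foot, 52 mm at 48 mm height, then a straight round blue handle 30 mm across (48 to 120 mm). Origin: centre of the foot; z along its axis to the handle. Starts upright on the bench. Home in the sleeve, its foot is about 8 mm above the sleeve foot and the handle stands about 43 mm out of the collar.
- jar: Bystander: amber jar with black lid, 60 mm across, 95 mm tall; origin at the centre of its underside. It may stand in any of the three places shared with the sleeve and the stopper.
- beaker: Bystander: white cup, 68 mm across, 90 mm tall; origin under its centre.
- bottle: Bystander: blue bottle, 66 mm across, 150 mm tall; origin under its centre.
- brush: Bystander: hand brush lying on the bench, long axis x; origin under its middle.
- wrench: Bystander: wrench lying on the bench, long axis x; origin under its middle.
- wheel: Bystander: grey felt polishing wheel lying flat, 90 mm across, 18 mm thick; origin under its centre.
Not all that is in view belongs to the job. What is shaped like the stopper but green or turquoise is not meant.

How it is judged:
By the outcome, as a careful person would: the job done as asked, in the order asked, and still so for the second after the job is handed in, with the robot touching nothing.
It also fails if it takes over 69 s, if anything falls off the work surface, if the arm or the gripper's body presses on something with over 40 N, if the wrist force passes 120 N, or if a joint passes its speed limit or range.

ROBOT

A 6-joint arm with a two-finger parallel gripper is mounted at the origin on the work surface. World frame = base frame: x ahead of the robot, y to its left, z up, the work surface at z = 0. Lengths are in m, angles in rad, forces in N, time in s.
With the tool pointing down it reaches from about 0.425 to 0.95 m from the base axis. Payload 3.5 kg.
Tool frame: the origin (TCP) lies between the finger pads; the fingertips stand 25 mm ahead of it and the grasp point (between the pads) lies 6 mm ahead of it (ctrl.finger_overhang is the distance from the TCP to the fingertips, in m); x points along the fingers, y is the direction in which the jaws open and shut, and the axes are right-handed (so a half turn about x gives the same grasp; the last joint's range is limited). The gripper opens to 85 mm and grips with 20 to 120 N. Pads are 22 mm wide; open, the fingers measure 114 mm over their backs; the gripper's body (76 mm by 85 mm) begins 54 mm behind the grasp point. The pads swing forward as they close: fully open they stand 13 mm farther back than shut.
Start: joints at [1.138, 0.286, 1.577, -0, 1.279, -0.15], TCP at [0.188, 0.648, 0.256] pointing down, gripper open.
Joint ranges: [-2.77, 2.77], [-0.9, 2.22], [0.21, 2.48], [-1.53, 4.67], [0.24, 2.81], [-2.84, 2.84]. Speed limits (rad/s): [2.79, 2.79, 3.14, 3.14, 3.14, 3.14].

INTERFACE

Orientations are given as a unit quaternion [x, y, z, w].
In Python, from plant import ctrl gives the robot as it stands.
- The arm moves only by the tool play_rows, never from a script. Its argument "targets" is a list of rows, each an object with "delta_pos": the shift along the world's x, y, z normalised to -1 to 1, where 1 is 1000 mm, a list of three; "delta_rot": the turn, a rotation vector about the world's x, y, z normalised to -1 to 1, where 1 is pi rad, a list of three; "claw": the finger opening in mm, from 0 to 85.4. In form: [{"delta_pos": [tx, ty, tz], "delta_rot": [wx, wy, wz], "claw": claw}, ...]. A call has 1 to 20 rows; each row is the pose to reach, as a shift and turn from the pose measured when the call began, turning the shorter way round; what a row does not reach only later rows make up. A row lasts 1/12 s, in which the tool goes at most 41.7 mm and 7.16 degrees, less where a joint would pass 70% of its speed; a pose out of reach is approached as far as the arm can. A call with a number of a shift or a turn outside -1 to 1 is refused whole. A call with a gripper value outside its range is refused whole. The fingers move at their own pace and stop on an object; "newtons" is the grip in N (left out, the last holds). Time passes only in rows, so rows that repeat a pose let the fingers close. It gives the time, the measured TCP pose, the force and the opening at its end, in the units of the state.
- ctrl.get_state(): the state, without advancing time (a new reading comes with each control period).
- ctrl.read_camera(name): name is "side" or "top" or "wrist"; returns the picture (420x560x3 uint8, blue, green, red); there is no depth.
- ctrl.calibration(name): a dict with "fx", "fy", "cx", "cy" (pixels), "camera_from_world" (4x4, takes a point from world to camera coordinates). Camera axes: x right, y down, z forward; pixel columns grow to the right and rows downward; lengths in m; the calibration is good to about 2 mm. A picture is of the moment at which its call begins: read the wrist's pose just before it. calibration takes no time and is no camera call; for the wrist camera it gives the pose at the moment of the call.
- ctrl.sign_off(): hands the job in, once; it reports no verdict.
The state is a dict: "time": time; "qpos": joint angles; "dq": joint speeds; "joint_efforts": joint torques, N m; "eef_pos": TCP position; "tcp_rot": TCP orientation; "contact_force": force on the tool from outside, world axes, zero at the start; "wrist_torque": the same for the moment, N m; "opening": opening from 0.0 (shut) to 1.0 (fully open).
Only numpy, scipy, OpenCV 4.12 (cv2) and the standard library are available. Lean on these libraries where they do the work, as an engineer would, in place of code of your own. Each camera call takes 0.05 s, during which the arm holds its last target. There are 200 camera calls.

## Working session

There is one attempt and no reset: what is moved stays moved. The work goes in short steps, Python scripts to look and compute and a tool call to move; the robot and the scene stay as the last step left them, time stands still between calls to the robot, and variables do not carry over. Pictures are saved under pics/ and viewed, about 8 in all and at most 12, crops included, and the job is handed in when it is done.

Besides the shell and the picture viewer there is one more tool, called after "Emit:" by a JSON object that holds its "api" and its "payload", one argument or row to a line. play_rows: Moves the arm, as the interface text tells. Its arguments: {"type":"object","properties":{"targets":{"type":"array"},"newtons":{"type":"number"}},"required":["targets"]}

```bash
mkdir -p pics; ls
python3 - <<'E'
from plant import ctrl
import cv2,numpy as np
print(ctrl.get_state())
for n in("top","side"):
    im=ctrl.read_camera(n); cv2.imwrite(f"pics/{n}0.png",im)
    c=ctrl.calibration(n); print(n,c["fx"],c["cx"],c["cy"],np.round(c["camera_from_world"],4).tolist())
im=ctrl.read_camera("wrist"); cv2.imwrite("pics/wrist0.png",im)
E
```

```text
pics
{'time': 0.0, 'qpos': array([ 1.13800708e+00,  2.87199564e-01,  1.57818366e+00,  2.68730454e-05,
        1.27860562e+00, -1.49990190e-01]), 'dq': array([ 0.00176105, -0.00098025,  0.00010076, -0.00030229,  0.00110918,
       -0.00053732]), 'joint_efforts': array([-3.13155106e-04, -4.05996358e+01, -2.92613804e+01, -1.73306858e-04,
        5.98330764e-03, -1.51523466e-06]), 'eef_pos': array([0.18805962, 0.6476473 , 0.2549209 ]), 'tcp_rot': array([ 0.09884551,  0.70030087, -0.10046322,  0.69979668]), 'contact_force': array([-0.67285   , -0.39513522,  0.87770523]), 'wrist_torque': array([ 0.03393286, -0.02212077,  0.01435767]), 'opening': 0.9996986980944794}
top 513.3094912523521 276.55344911513765 214.30934470631607 [[-0.0269, -0.9995, 0.0164, -0.0707], [-0.9949, 0.0252, -0.0975, 0.5802], [0.097, -0.0189, -0.9951, 1.7115], [0.0, 0.0, 0.0, 1.0]]
side 417.44993793372066 284.3773952842451 199.4048960436639 [[0.738, -0.6747, 0.0115, -0.4578], [-0.5038, -0.5622, -0.6558, 0.3357], [0.449, 0.4782, -0.7548, 1.2158], [0.0, 0.0, 0.0, 1.0]]
```

View pics/top0.png

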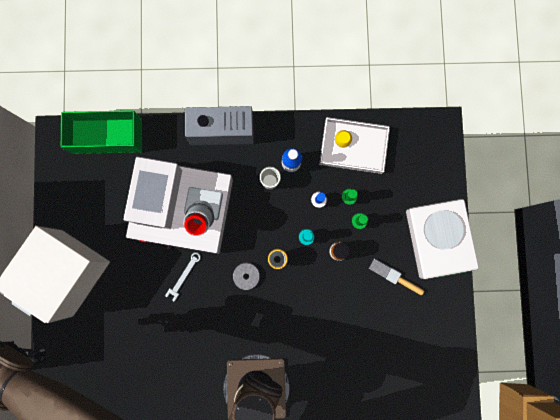

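View pics/side0.png

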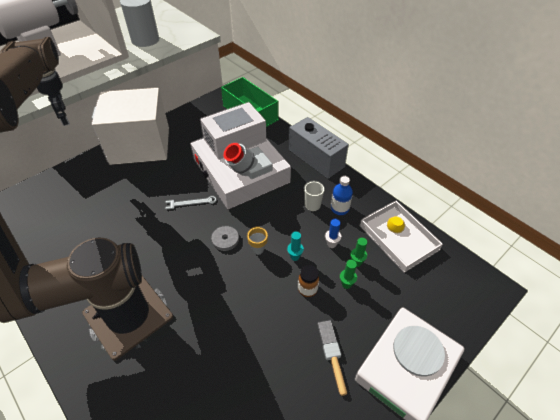

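The top view shows the brass-collared sleeve at (277,259), the red cup at (195,225), and the mill around (180,205). There are four candidates for the stopper:

- **White taper, blue handle:** (319,199). This one fits the description.
- **Turquoise decoy:** (307,237).
- **Green decoys:** (350,196) and (360,221).

The blue bottle at (291,160) is larger and isn't the stopper. In the side view the stopper is at (334,233), the sleeve at (257,237) and the cup at (235,153). Next I'll check an enlarged crop.

```bash
cat > h.py <<'E'
import numpy as np,cv2
from plant import ctrl
from scipy.optimize import least_squares
from scipy.spatial.transform import Rotation as R
def proj(c,P):
    P=np.atleast_2d(P);T=np.array(c["camera_from_world"]);q=P@T[:3,:3].T+T[:3,3]
    return np.c_[c["fx"]*q[:,0]/q[:,2]+c["cx"],c["fy"]*q[:,1]/q[:,2]+c["cy"]]
def tri(obs):  # [(calib,(u,v))...]
    r=least_squares(lambda p:np.concatenate([proj(c,p)[0]-uv for c,uv in obs]),[.5,0,.1]); return r.x,np.abs(r.fun).max()
E
python3 - <<'E'
from h import *
pt={"top":[(195,225),(277,259),(319,199)],"side":[(235,153),(257,237),(334,233)]}
rows=[]
for n in pt:
    im=cv2.imread(f"pics/{n}0.png")
    rows.append(np.hstack([cv2.resize(im[v-25:v+25,u-25:u+25],(250,250),interpolation=cv2.INTER_NEAREST) for u,v in pt[n]]))
cv2.imwrite("pics/m.png",np.vstack(rows))
C={n:ctrl.calibration(n) for n in pt}
for i in range(3): print(tri([(C[n],pt[n][i]) for n in pt]))
E
```

```text
(array([0.53906262, 0.16535654, 0.19142951]), np.float64(1.382739260459033))
(array([ 0.42689585, -0.08255119,  0.0746498 ]), np.float64(0.04403248440701191))
(array([ 0.62346038, -0.22899955,  0.06504186]), np.float64(0.4173187174681061))
```

View pics/m.png

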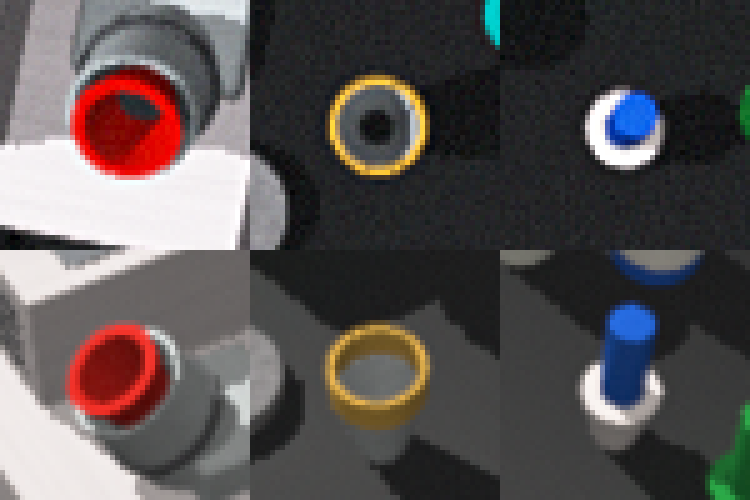

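The crop confirms the stopper: white taper with blue handle at top (319,199) / side (334,233). The brass-collared sleeve and the red cup are also clear. Next I need the tool frame, the wrist camera mount, and a fit of the cup rim and the mill yaw.

```bash
cat >> h.py <<'E'
def circ(p,n,r,k=72):
    n=n/np.linalg.norm(n);a=np.cross(n,[.3,.8,.1]);a/=np.linalg.norm(a);b=np.cross(n,a);t=np.linspace(0,2*np.pi,k,0)[:,None]
    return p+r*(np.cos(t)*a+np.sin(t)*b)
def axis(yaw,tilt=np.pi/6): return np.array([-np.sin(tilt)*np.cos(yaw),-np.sin(tilt)*np.sin(yaw),np.cos(tilt)])
E
python3 - <<'E'
from h import *
s=ctrl.get_state();Rt=R.from_quat(s["tcp_rot"]).as_matrix();print("tool\n",Rt.round(3),ctrl.finger_overhang)
c=ctrl.calibration("wrist");T=np.linalg.inv(np.array(c["camera_from_world"]))
print("cam in tool",(Rt.T@(T[:3,3]-s["eef_pos"])).round(4),"\n",(Rt.T@T[:3,:3]).round(3),c["fx"],c["cx"],c["cy"])
# mill base corners (top face z=.097) from top view + yaw
C=ctrl.calibration("top")
def on_plane(c,uv,z):
    return least_squares(lambda q:proj(c,[q[0],q[1],z])[0]-uv,[.5,0]).x
for uv in[(127,238),(217,250),(232,173)]: print(on_plane(C,uv,.097))
for n in("top","side"):
    im=cv2.imread(f"pics/{n}0.png");hsv=cv2.cvtColor(im,cv2.COLOR_BGR2HSV)
    for nm,lo,hi in(("brass",(15,100,60),(30,255,255)),("blue",(105,150,60),(125,255,255)),("red",(0,180,60),(6,255,255))):
        m=cv2.inRange(hsv,lo,hi);k,l,st,ce=cv2.connectedComponentsWithStats(m)
        print(n,nm,[(st[i].tolist(),ce[i].round(1).tolist()) for i in range(1,k) if st[i,4]>25])
E
```

```text
tool
 [[-0.001  0.279  0.96 ]
 [-0.002  0.96  -0.279]
 [-1.    -0.002 -0.   ]] 0.025
cam in tool [-0.1166 -0.0003 -0.083 ] 
 [[-0.001 -0.324  0.946]
 [ 1.    -0.001  0.001]
 [ 0.     0.946  0.324]] 364.55251155834856 285.3939836223402 210.0775484515391
[0.506986   0.40008783]
[0.46066876 0.11085338]
[0.71128591 0.05784182]
top brass [([335, 130, 17, 17, 234], [343.0, 138.3]), ([267, 249, 21, 21, 139], [276.9, 258.7]), ([398, 277, 26, 18, 176], [410.6, 285.9]), ([499, 383, 61, 37, 1417], [522.6, 404.6])]
top blue [([282, 148, 20, 20, 221], [291.3, 159.2]), ([315, 192, 11, 11, 82], [320.1, 197.2])]
top red [([185, 214, 21, 21, 314], [195.2, 224.4])]
side brass [([387, 216, 18, 17, 237], [395.4, 224.1]), ([247, 226, 21, 22, 259], [256.9, 236.5]), ([331, 357, 16, 39, 305], [338.5, 376.2])]
side blue [([333, 184, 20, 18, 274], [342.2, 192.4]), ([332, 209, 17, 6, 38], [339.4, 212.4]), ([330, 218, 11, 21, 173], [334.2, 227.4])]
side red [([224, 143, 19, 20, 277], [233.1, 152.5])]
```

Emit:
{"api": "play_rows", "payload": {
  "targets": [
    {"delta_pos": [0,-0.02,0.04],"delta_rot": [0,0,0],"claw": 85},
    {"delta_pos": [0.02,-0.05,0.07],"delta_rot": [0,0,0.02],"claw": 85},
    {"delta_pos": [0.262,-0.648,0.08],"delta_rot": [0,0,0.09],"claw": 85},
    {"delta_pos": [0.262,-0.648,0.08],"delta_rot": [0,0,0.09],"claw": 85},
    {"delta_pos": [0.262,-0.648,0.08],"delta_rot": [0,0,0.09],"claw": 85},
    {"delta_pos": [0.262,-0.648,0.08],"delta_rot": [0,0,0.09],"claw": 85},
    {"delta_pos": [0.262,-0.648,0.08],"delta_rot": [0,0,0.09],"claw": 85},
    {"delta_pos": [0.262,-0.648,0.08],"delta_rot": [0,0,0.09],"claw": 85},
    {"delta_pos": [0.262,-0.648,0.08],"delta_rot": [0,0,0.09],"claw": 85},
    {"delta_pos": [0.262,-0.648,0.08],"delta_rot": [0,0,0.09],"claw": 85},
    {"delta_pos": [0.262,-0.648,0.08],"delta_rot": [0,0,0.09],"claw": 85},
    {"delta_pos": [0.262,-0.648,0.08],"delta_rot": [0,0,0.09],"claw": 85},
    {"delta_pos": [0.262,-0.648,0.08],"delta_rot": [0,0,0.09],"claw": 85},
    {"delta_pos": [0.262,-0.648,0.08],"delta_rot": [0,0,0.09],"claw": 85},
    {"delta_pos": [0.262,-0.648,0.08],"delta_rot": [0,0,0.09],"claw": 85},
    {"delta_pos": [0.262,-0.648,0.08],"delta_rot": [0,0,0.09],"claw": 85},
    {"delta_pos": [0.262,-0.648,0.08],"delta_rot": [0,0,0.09],"claw": 85},
    {"delta_pos": [0.262,-0.648,0.08],"delta_rot": [0,0,0.09],"claw": 85},
    {"delta_pos": [0.262,-0.648,0.08],"delta_rot": [0,0,0.09],"claw": 85},
    {"delta_pos": [0.262,-0.648,0.08],"delta_rot": [0,0,0.09],"claw": 85}
  ],
  "newtons": 40
}}

```text
time: 1.82
eef_pos: [0.4502, -0.0014, 0.3347]
tcp_rot: [0.001, 0.708, -0.002, 0.707]
contact_force: [-0.3, -0.1, -0.1]
opening: 0.994
```

```bash
cat >> h.py <<'E'
import pickle
def snap(name):
    s=ctrl.get_state();c=ctrl.calibration("wrist");im=ctrl.read_camera("wrist");cv2.imwrite(f"pics/{name}.png",im);pickle.dump((s,c),open(f"pics/{name}.pkl","wb"));return im,c,s
E
python3 - <<'E'
from h import *
im,c,s=snap("w1");print(s["time"],s["eef_pos"],s["tcp_rot"],s["contact_force"])
for p in([.539,.165,.191],[.427,-.083,.075],[.623,-.229,.1]): print(proj(c,p))
E
```

```text
1.8167 [ 0.45016742 -0.00142724  0.33472798] [ 0.00073798  0.70766367 -0.00160361  0.70654724] [-0.25111214 -0.05636959 -0.11622047]
[[487.30728253 304.08024812]]
[[206.52656919 147.15906762]]
[[ 86.63233794 323.44481223]]
```

View pics/w1.png

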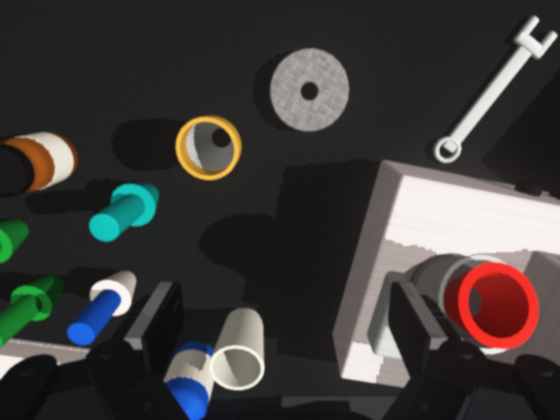

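The wrist view shows the cup rim at (497,305), the sleeve rim at (208,148), and the stopper's handle top at (82,330) with its white taper at (113,292). I'll take a second wrist view from a shifted spot and fit the circles.

Emit:
{"api": "play_rows", "payload": {
  "targets": [
    {"delta_pos": [0.0,0.04,0],"delta_rot": [0,0,0],"claw": 85},
    {"delta_pos": [0.0,0.08,0],"delta_rot": [0,0,0],"claw": 85},
    {"delta_pos": [0.0,0.12,0.0],"delta_rot": [0,0,0],"claw": 85},
    {"delta_pos": [0.0,0.12,0.0],"delta_rot": [0,0,0],"claw": 85},
    {"delta_pos": [0.0,0.12,0.0],"delta_rot": [0,0,0],"claw": 85}
  ]
}}

```text
time: 2.28
eef_pos: [0.4487, 0.1227, 0.3347]
tcp_rot: [-0.002, 0.708, 0.002, 0.707]
contact_force: [-0.3, -0.7, -0.3]
opening: 0.997
```

Run:
```python
from h import *
snap("w2")
W={n:(cv2.imread(f"pics/{n}.png"),pickle.load(open(f"pics/{n}.pkl","rb"))[1]) for n in("w1","w2")}
for n in("top","side"): W[n]=(cv2.imread(f"pics/{n}0.png"),ctrl.calibration(n))
cols=dict(rim=((0,200,200),(8,255,255)),sleeve=((15,120,110),(30,255,255)),handle=((105,180,120),(125,255,255)))
g={"rim":[.539,.165,.195],"sleeve":[.427,-.083,.085],"handle":[.62,-.23,.12]}
for k,(lo,hi) in cols.items():
  for n,(im,c) in W.items():
    m=cv2.inRange(cv2.cvtColor(im,cv2.COLOR_BGR2HSV),lo,hi);cs,_=cv2.findContours(m,cv2.RETR_CCOMP,cv2.CHAIN_APPROX_NONE)
    u=proj(c,g[k])[0]
    out=[]
    for q in cs:
        if len(q)>12:
            e=cv2.fitEllipse(q)
            if np.hypot(*(np.array(e[0])-u))<30: out.append([np.round(e[0],1).tolist(),np.round(e[1],1).tolist(),round(e[2])])
    print(k,n,u.round(1),out)
```

```text
rim w1 [489.9 306.9] [[[497.6, 305.2], [75.7, 85.8], 149], [[498.2, 305.0], [60.2, 67.9], 150]]
rim w2 [336.9 309.3] [[[341.4, 307.5], [79.5, 83.5], 164], [[343.4, 308.2], [61.6, 65.7], 14]]
rim top [195.6 223.9] [[[194.9, 225.0], [17.8, 20.8], 111], [[193.7, 224.5], [14.4, 17.4], 46]]
rim side [233.6 152.4] [[[232.0, 151.6], [13.6, 18.4], 44], [[232.0, 151.3], [12.2, 16.7], 40]]
sleeve w1 [204.5 148.7] [[[208.0, 147.2], [64.2, 65.7], 102], [[209.3, 146.6], [45.5, 54.5], 142]]
sleeve w2 [ 81.1 148.9] [[[88.2, 146.9], [63.8, 74.0], 103], [[90.0, 147.0], [37.2, 53.8], 149]]
sleeve top [277.2 258.9] [[[277.2, 258.6], [19.1, 19.5], 171], [[277.2, 258.7], [17.1, 17.7], 80]]
sleeve side [256.9 235.1] [[[256.7, 235.4], [16.9, 20.6], 83], [[256.8, 235.7], [13.0, 17.5], 94]]
handle w1 [ 75.7 332.5] [[[91.5, 322.3], [24.5, 72.9], 44]]
handle w2 [-40.4 331.6] []
handle top [321.3 197.5] [[[320.2, 197.1], [7.3, 10.8], 37]]
handle side [334.8 223.3] [[[334.1, 224.1], [8.0, 13.2], 26]]
```

View pics/w2.png

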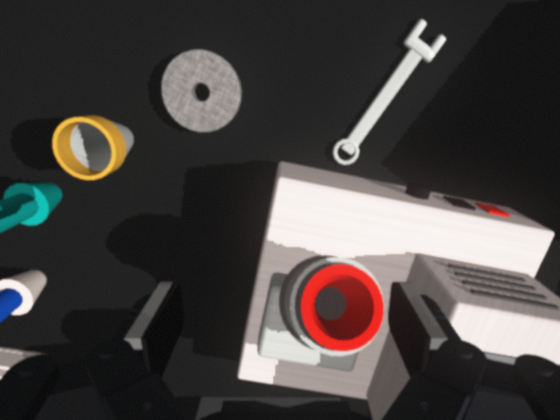

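The second wrist view has the cup rim at (341,308) and the sleeve rim at (88,147), and the louvred motor box is beside the neck. I'll fit the rim's plane, centre and axis by back-projecting its contours.

```bash
cat >> h.py <<'E'
def rays(c,uv):
    T=np.linalg.inv(np.array(c["camera_from_world"]));uv=np.reshape(uv,(-1,2)).astype(float)
    d=np.c_[(uv[:,0]-c["cx"])/c["fx"],(uv[:,1]-c["cy"])/c["fy"],np.ones(len(uv))]@T[:3,:3].T
    return T[:3,3],d
def contours(im,lo,hi,near,tol=30):
    m=cv2.inRange(cv2.cvtColor(im,cv2.COLOR_BGR2HSV),lo,hi);cs,hy=cv2.findContours(m,cv2.RETR_CCOMP,cv2.CHAIN_APPROX_NONE)
    o=[(len(q),q[:,0],hy[0][i][3]>=0) for i,q in enumerate(cs) if len(q)>12 and np.hypot(*(np.array(cv2.fitEllipse(q)[0])-near))<tol]
    return sorted(o,key=lambda t:-t[0])
def inplane(c,uv,p,n):
    o,d=rays(c,uv);return o+d*((p-o)@n/(d@n))[:,None]
E
python3 - <<'E'
from h import *
W={n:(cv2.imread(f"pics/{n}.png"),pickle.load(open(f"pics/{n}.pkl","rb"))[1]) for n in("w1","w2")}
data=[]
for n,u in(("w1",(498,305)),("w2",(342,308))):
    for L,q,hole in contours(*W[n][:1],(0,200,200),(8,255,255),u)[:2]: data.append((n,W[n][1],q,hole)); print(n,L,hole)
def res(x,use=("w1","w2"),tilt=None):
    n=axis(x[3],x[4] if tilt is None else tilt);p=x[:3]
    return np.concatenate([np.linalg.norm(inplane(c,q,p,n)-p,axis=1)-(.0264 if h else .0336) for nm,c,q,h in data if nm in use])
for use in(("w1","w2"),("w1",),("w2",)):
  for t in(None,np.pi/6):
    r=least_squares(res,[.54,.16,.2,-.17,.52],args=(use,t),loss="soft_l1",f_scale=.0005)
    print(use,t,r.x[:3].round(4),np.degrees(r.x[3:]).round(2),"rms mm",1e3*np.sqrt(np.mean(res(r.x,use,t)**2)))
x=r.x
r=tri([(ctrl.calibration("top"),(194.9,225)),(ctrl.calibration("side"),(232,151.5))]);print("top+side",r)
print("sleeve top+side",tri([(ctrl.calibration("top"),(277.2,258.6)),(ctrl.calibration("side"),(256.8,235.5))]))
print("sleeve +wrist",tri([(ctrl.calibration("top"),(277.2,258.6)),(W["w1"][1],(208,147.2)),(W["w2"][1],(87,147))]))
E
```

```text
w1 232 False
w1 182 True
w2 233 False
w2 178 True
('w1', 'w2') None [0.5349 0.1693 0.1977] [-14.08  29.61] rms mm 0.9065853275973362
('w1', 'w2') 0.5235987755982988 [0.5348 0.1693 0.1977] [-14.01  29.79] rms mm 0.9103498530862236
('w1',) None [0.5396 0.1741 0.1907] [-7.19 29.69] rms mm 0.3970905917751294
('w1',) 0.5235987755982988 [0.5396 0.1741 0.1907] [-7.17 29.79] rms mm 0.3988686105330756
('w2',) None [0.5386 0.1699 0.1924] [-13.83  28.  ] rms mm 0.8012981347685281
('w2',) 0.5235987755982988 [0.5386 0.1699 0.1923] [-13.35  29.79] rms mm 0.825308131864041
top+side (array([0.53481477, 0.16673423, 0.20045892]), np.float64(0.12731627013840807))
sleeve top+side (array([ 0.42741541, -0.08261292,  0.08234272]), np.float64(0.20255723258230773))
sleeve +wrist (array([ 0.42677967, -0.0815815 ,  0.07593741]), np.float64(0.46275392365106427))
```

Run:
```python
from h import *
lsd=cv2.createLineSegmentDetector()
W={n:(cv2.imread(f"pics/{n}.png"),)+pickle.load(open(f"pics/{n}.pkl","rb"))[::-1] for n in("w1","w2")}
W["top"]=(cv2.imread("pics/top0.png"),ctrl.calibration("top"),None)
for n,(im,c,s) in W.items():
    if s: print(n,"dq",np.abs(s["dq"]).max().round(4),s["eef_pos"].round(4))
    L=lsd.detect(cv2.cvtColor(im,cv2.COLOR_BGR2GRAY))[0][:,0]
    for l in L:
        ln=np.hypot(l[2]-l[0],l[3]-l[1])
        if ln<(35 if n=="top" else 70): continue
        o=[]
        for z in(0,.097,.197):
            P=inplane(c,l.reshape(2,2),np.array([0,0,z]),np.array([0,0,1.]));d=P[1]-P[0]
            o.append(round((np.degrees(np.arctan2(d[1],d[0]))+45)%90-45,1))
        P=P if n!="top" else P
        m=inplane(c,l.reshape(2,2),np.array([0,0,.097]),np.array([0,0,1.]))
        if -25<o[1]<5 and (m[:,1]>.03).all() and (m[:,1]<.45).all() and (m[:,0]<.75).all(): print(n,l.round(0).tolist(),round(float(ln)),o,m[:,:2].round(3).tolist())
```

```text
w1 dq 0.0486 [ 0.4502 -0.0014  0.3347]
w1 [403.0, 173.0, 345.0, 359.0] 194 [np.float64(-11.5), np.float64(-11.5), np.float64(-11.5)] [[0.45, 0.115], [0.676, 0.069]]
w1 [492.0, 192.0, 404.0, 175.0] 89 [np.float64(-11.3), np.float64(-11.3), np.float64(-11.3)] [[0.47, 0.206], [0.452, 0.116]]
w1 [483.0, 179.0, 385.0, 159.0] 100 [np.float64(-11.8), np.float64(-11.8), np.float64(-11.8)] [[0.457, 0.195], [0.436, 0.096]]
w1 [381.0, 161.0, 331.0, 335.0] 181 [np.float64(-11.3), np.float64(-11.3), np.float64(-11.3)] [[0.437, 0.092], [0.641, 0.051]]
w2 dq 0.0632 [0.4487 0.1227 0.3347]
w2 [238.0, 378.0, 368.0, 399.0] 132 [np.float64(-11.1), np.float64(-11.1), np.float64(-11.1)] [[0.704, 0.066], [0.736, 0.227]]
w2 [280.0, 161.0, 236.0, 376.0] 219 [np.float64(-11.3), np.float64(-11.3), np.float64(-11.3)] [[0.436, 0.117], [0.7, 0.064]]
w2 [405.0, 251.0, 529.0, 275.0] 126 [np.float64(-11.9), np.float64(-11.9), np.float64(-11.9)] [[0.532, 0.251], [0.561, 0.389]]
w2 [255.0, 353.0, 270.0, 274.0] 80 [np.float64(-10.5), np.float64(-10.5), np.float64(-10.5)] [[0.666, 0.087], [0.561, 0.106]]
w2 [491.0, 216.
[... 1925 characters left out ...]
 np.float64(-11.3), np.float64(-11.3)] [[0.456, 0.11], [0.703, 0.061]]
top [164.0, 227.0, 176.0, 165.0] 63 [np.float64(-11.2), np.float64(-11.2), np.float64(-11.2)] [[0.539, 0.281], [0.741, 0.241]]
top [169.0, 229.0, 130.0, 223.0] 39 [np.float64(-9.5), np.float64(-9.5), np.float64(-9.5)] [[0.533, 0.263], [0.554, 0.389]]
top [182.0, 170.0, 171.0, 227.0] 58 [np.float64(-11.3), np.float64(-11.3), np.float64(-11.3)] [[0.724, 0.222], [0.539, 0.259]]
top [168.0, 175.0, 161.0, 212.0] 37 [np.float64(-10.4), np.float64(-10.4), np.float64(-10.4)] [[0.709, 0.268], [0.59, 0.29]]
top [131.0, 207.0, 139.0, 171.0] 37 [np.float64(-11.2), np.float64(-11.2), np.float64(-11.2)] [[0.607, 0.386], [0.726, 0.362]]
```

All the mill edges agree on a yaw of −11.25°, which makes the neck axis (−0.490, 0.098, 0.866). Next I'll hover over the sleeve with the jaws along the mill's y and let the arm settle.

Emit:
{"api": "play_rows", "payload": {
  "targets": [
    {"delta_pos": [-0.022,-0.206,-0.0],"delta_rot": [0,0,-0.062],"claw": 85},
    {"delta_pos": [-0.022,-0.206,-0.0],"delta_rot": [0,0,-0.062],"claw": 85},
    {"delta_pos": [-0.022,-0.206,-0.05],"delta_rot": [0,0,-0.062],"claw": 85},
    {"delta_pos": [-0.022,-0.206,-0.13],"delta_rot": [0,0,-0.062],"claw": 85},
    {"delta_pos": [-0.022,-0.206,-0.13],"delta_rot": [0,0,-0.062],"claw": 85},
    {"delta_pos": [-0.022,-0.206,-0.13],"delta_rot": [0,0,-0.062],"claw": 85},
    {"delta_pos": [-0.022,-0.206,-0.13],"delta_rot": [0,0,-0.062],"claw": 85},
    {"delta_pos": [-0.022,-0.206,-0.13],"delta_rot": [0,0,-0.062],"claw": 85},
    {"delta_pos": [-0.022,-0.206,-0.13],"delta_rot": [0,0,-0.062],"claw": 85},
    {"delta_pos": [-0.022,-0.206,-0.13],"delta_rot": [0,0,-0.062],"claw": 85},
    {"delta_pos": [-0.022,-0.206,-0.13],"delta_rot": [0,0,-0.062],"claw": 85},
    {"delta_pos": [-0.022,-0.206,-0.13],"delta_rot": [0,0,-0.062],"claw": 85},
    {"delta_pos": [-0.022,-0.206,-0.13],"delta_rot": [0,0,-0.062],"claw": 85},
    {"delta_pos": [-0.022,-0.206,-0.13],"delta_rot": [0,0,-0.062],"claw": 85}
  ]
}}

```text
time: 3.5
eef_pos: [0.4275, -0.0843, 0.2055]
tcp_rot: [0.067, 0.704, -0.068, 0.704]
contact_force: [0.1, 0.3, 0.0]
opening: 0.998
```

```bash
cat >> h.py <<'E'
def ang(s):
    M=R.from_quat(s["tcp_rot"]).as_matrix();return M
BR=((15,120,110),(30,255,255))
E
python3 - <<'E'
from h import *
im,c,s=snap("w3");print(s["eef_pos"],np.abs(s["dq"]).max().round(4));print(ang(s).round(4))
for L,q,h in contours(im,*BR,proj(c,[.427,-.083,.085])[0],60)[:3]: print(L,h,np.round(cv2.fitEllipse(q),1) if 0 else cv2.fitEllipse(q))
cs=contours(im,*BR,proj(c,[.427,-.083,.085])[0],60)
q=[k for k in cs if not k[2]][0][1]
n=np.array([0,0,1.])
for z in(.08,.083,.085,.087):
    r=least_squares(lambda x:np.linalg.norm((inplane(c,q,np.array([0,0,z]),n)-[x[0],x[1],z]),axis=1)-x[2],[.427,-.083,.03],loss="soft_l1",f_scale=.0004);print(z,r.x.round(4),r.cost)
E
```

```text
[ 0.42746706 -0.08427279  0.2055194 ] 0.007
[[-4.000e-04  1.894e-01  9.819e-01]
 [-1.700e-03  9.819e-01 -1.894e-01]
 [-1.000e+00 -1.800e-03 -0.000e+00]]
265 False ((290.192626953125, 206.4727325439453), (92.15364074707031, 94.51604461669922), 4.212685585021973)
248 True ((290.5024719238281, 209.1925506591797), (84.75422668457031, 89.45367431640625), 86.2364501953125)
240 False ((289.9737548828125, 202.39695739746094), (78.48344421386719, 84.5184555053711), 172.86570739746094)
0.08 [ 0.4271 -0.0811  0.0336] 6.485716518094896e-05
0.083 [ 0.4261 -0.0809  0.0332] 6.379076605638469e-05
0.085 [ 0.4255 -0.0808  0.0329] 6.308082012194782e-05
0.087 [ 0.4248 -0.0807  0.0326] 6.237168134238918e-05
```

View pics/w3.png

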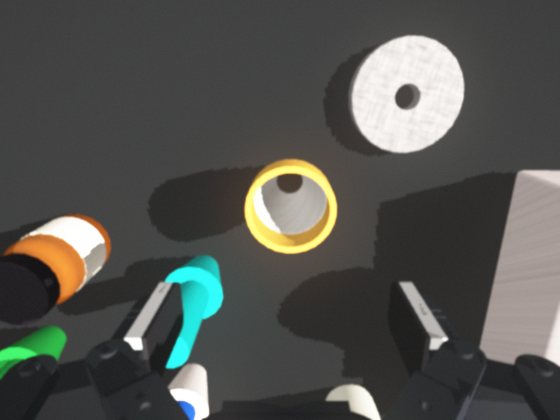

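The view shows the sleeve collar centred at (290,206) between the open jaws, with the turquoise decoy clear at (197,285). I'll descend and grip.

Emit:
{"api": "play_rows", "payload": {
  "targets": [
    {"delta_pos": [-0.001,0.003,-0.04],"delta_rot": [0,0,0],"claw": 85},
    {"delta_pos": [-0.001,0.003,-0.08],"delta_rot": [0,0,0],"claw": 85},
    {"delta_pos": [-0.001,0.003,-0.11],"delta_rot": [0,0,0],"claw": 85},
    {"delta_pos": [-0.001,0.003,-0.131],"delta_rot": [0,0,0],"claw": 85},
    {"delta_pos": [-0.001,0.003,-0.131],"delta_rot": [0,0,0],"claw": 85},
    {"delta_pos": [-0.001,0.003,-0.131],"delta_rot": [0,0,0],"claw": 85},
    {"delta_pos": [-0.001,0.003,-0.131],"delta_rot": [0,0,0],"claw": 75},
    {"delta_pos": [-0.001,0.003,-0.131],"delta_rot": [0,0,0],"claw": 65},
    {"delta_pos": [-0.001,0.003,-0.131],"delta_rot": [0,0,0],"claw": 58},
    {"delta_pos": [-0.001,0.003,-0.131],"delta_rot": [0,0,0],"claw": 58},
    {"delta_pos": [-0.001,0.003,-0.131],"delta_rot": [0,0,0],"claw": 58},
    {"delta_pos": [-0.001,0.003,-0.131],"delta_rot": [0,0,0],"claw": 58},
    {"delta_pos": [-0.001,0.003,-0.131],"delta_rot": [0,0,0],"claw": 58},
    {"delta_pos": [-0.001,0.003,-0.131],"delta_rot": [0,0,0],"claw": 58}
  ],
  "newtons": 40
}}

```text
time: 4.72
eef_pos: [0.4282, -0.082, 0.0768]
tcp_rot: [0.066, 0.703, -0.068, 0.705]
contact_force: [-0.5, 0.2, 6.4]
opening: 0.727
```

Run:
```python
from h import *
s=ctrl.get_state();print(s["eef_pos"].round(4),s["contact_force"].round(2),s["wrist_torque"].round(3),s["opening"]*85.4)
for q in[.5348,.169,.199],: print(axis(np.radians(-11.25)))
```

```text
[ 0.4282 -0.082   0.0768] [-0.47  0.23  6.37] [0.188 0.13  0.005] 62.10372601654303
[-0.49039264  0.09754516  0.8660254 ]
```

Gripped: the opening is 62 mm on the 63 mm collar. I'll lift, then tilt 30° and move to a standoff on the neck axis.

Emit:
{"api": "play_rows", "payload": {
  "targets": [
    {"delta_pos": [0,0,0.01],"delta_rot": [0,0,0],"claw": 58},
    {"delta_pos": [0,0,0.04],"delta_rot": [0,0,0],"claw": 58},
    {"delta_pos": [0,0,0.08],"delta_rot": [0,0,0],"claw": 58},
    {"delta_pos": [0,0,0.12],"delta_rot": [0,0,0],"claw": 58},
    {"delta_pos": [0,0,0.16],"delta_rot": [0,0,0],"claw": 58},
    {"delta_pos": [0,0,0.2],"delta_rot": [-0.005,-0.025,0],"claw": 58},
    {"delta_pos": [0,0.03,0.24],"delta_rot": [-0.01,-0.05,0],"claw": 58},
    {"delta_pos": [0.006,0.06,0.24],"delta_rot": [-0.015,-0.075,0],"claw": 58},
    {"delta_pos": [0.012,0.09,0.24],"delta_rot": [-0.02,-0.1,0],"claw": 58},
    {"delta_pos": [0.018,0.12,0.24],"delta_rot": [-0.025,-0.125,0],"claw": 58},
    {"delta_pos": [0.024,0.15,0.24],"delta_rot": [-0.03,-0.15,0],"claw": 58},
    {"delta_pos": [0.03,0.18,0.24],"delta_rot": [-0.0325,-0.1635,0],"claw": 58},
    {"delta_pos": [0.035,0.21,0.24],"delta_rot": [-0.0325,-0.1635,0],"claw": 58},
    {"delta_pos": [0.0394,0.24,0.24],"delta_rot": [-0.0325,-0.1635,0],"claw": 58},
    {"delta_pos": [0.0394,0.2647,0.24],"delta_rot": [-0.0325,-0.1635,0],"claw": 58},
    {"delta_pos": [0.0394,0.2647,0.24],"delta_rot": [-0.0325,-0.1635,0],"claw": 58},
    {"delta_pos": [0.0394,0.2647,0.24],"delta_rot": [-0.0325,-0.1635,0],"claw": 58},
    {"delta_pos": [0.0394,0.2647,0.24],"delta_rot": [-0.0325,-0.1635,0],"claw": 58},
    {"delta_pos": [0.0394,0.2647,0.24],"delta_rot": [-0.0325,-0.1635,0],"claw": 58},
    {"delta_pos": [0.0394,0.2647,0.24],"delta_rot": [-0.0325,-0.1635,0],"claw": 58}
  ]
}}

```text
time: 6.38
eef_pos: [0.4675, 0.1816, 0.3169]
tcp_rot: [0.046, 0.496, -0.086, 0.863]
contact_force: [0.5, -0.4, -1.8]
opening: 0.722
```

Run:
```python
from h import *
im,c,s=snap("w4");print(s["eef_pos"].round(4),s["contact_force"].round(2),s["wrist_torque"].round(3),s["opening"]*85.4,np.abs(s["dq"]).max().round(4))
M=ang(s);print(M.round(4));n=axis(np.radians(-11.25));print("tilt err deg",np.degrees(np.cross(-M[:,0],n)).round(2))
t=cv2.imwrite("pics/s4.png",ctrl.read_camera("side"))
```

```text
[0.4675 0.1816 0.3169] [ 0.51 -0.36 -1.81] [0.057 0.36  0.025] 61.63138788577707 0.0049
[[ 0.4934  0.1935  0.848 ]
 [-0.1017  0.9811 -0.1646]
 [-0.8638 -0.005   0.5038]]
tilt err deg [0.22 0.21 0.1 ]
```

View pics/w4.png

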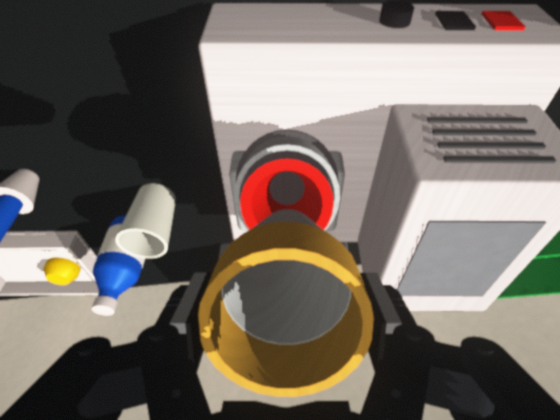

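The view shows the brass collar ring at about (286,320) and the cup rim at about (287,203), laterally aligned. I'll quantify both in the tool frame.

Run:
```python
from h import *
n=axis(np.radians(-11.25));RED=((0,200,200),(8,255,255))
W={k:(cv2.imread(f"pics/{k}.png"),)+pickle.load(open(f"pics/{k}.pkl","rb")) for k in("w1","w2","w4")}
data=[]
for k,u in(("w1",(498,305)),("w2",(342,308)),("w4",(287,203))):
    im,s,c=W[k]
    for L,q,h in contours(im,*RED,u,25)[:2]:
        e=cv2.fitEllipse(q)
        if k=="w4":
            q=q[q[:,1]<(200 if not h else 200)]
        data.append((k,c,q,h));print(k,L,h,len(q),q.min(0),q.max(0))
def res(x,use,outer):
    return np.concatenate([np.linalg.norm(inplane(c,q,x,n)-x,axis=1)-(.0264 if h else .0337) for k,c,q,h in data if k in use and (h==0 or not outer)])
for use in(("w1",),("w2",),("w4",),("w1","w2","w4")):
  for outer in(0,1):
    r=least_squares(res,[.535,.169,.198],args=(use,outer),loss="soft_l1",f_scale=.0004)
    print(use,outer,r.x.round(4),"rms",1e3*np.sqrt(np.mean(r.fun**2)).round(5))
# sleeve ring in tool frame
im,s,c=W["w4"];M=ang(s);p0=s["eef_pos"]
m=cv2.inRange(cv2.cvtColor(im,cv2.COLOR_BGR2HSV),(12,120,60),(32,255,255));m[:215]=0
cs,_=cv2.findContours(m,cv2.RETR_EXTERNAL,cv2.CHAIN_APPROX_NONE);q=max(cs,key=len)[:,0];print("brass",q.min(0),q.max(0))
q=q[q[:,1]>335]
for d in(-.006,-.008,-.010):
    P=p0+M[:,0]*d
    r=least_squares(lambda x:np.linalg.norm((inplane(c,q,P,M[:,0])-P)@M[:,1:]-x[:2],axis=1)-x[2],[0,0,.0315],loss="soft_l1",f_scale=.0003)
    r2=least_squares(lambda x:np.linalg.norm((inplane(c,q,P,M[:,0])-P)@M[:,1:]-x[:2],axis=1)-.0315,[0,0],loss="soft_l1",f_scale=.0003)
    print("ring",d,(1e3*r.x).round(2),(1e3*r2.x).round(2))
```

```text
w1 232 False 232 [459 264] [537 346]
w1 182 True 182 [467 272] [529 338]
w2 233 False 233 [302 266] [381 349]
w2 178 True 178 [312 275] [374 341]
w4 321 False 204 [241 159] [332 199]
('w1',) 0 [0.5376 0.1722 0.1937] rms 0.5
('w1',) 1 [0.5383 0.1728 0.1926] rms 0.49
('w2',) 0 [0.5393 0.17   0.1911] rms 0.83
('w2',) 1 [0.5395 0.1697 0.1904] rms 0.33
('w4',) 0 [0.3676 0.2003 0.3922] rms 0.0
('w4',) 1 [0.3676 0.2003 0.3922] rms 0.0
('w1', 'w2', 'w4') 0 [0.5348 0.169  0.1982] rms 2.92
('w1', 'w2', 'w4') 1 [0.5349 0.1686 0.1983] rms 3.5100000000000002
brass [198 222] [374 396]
ring -0.006 [-0.13 -1.21 31.66] [-0.13 -1.01]
ring -0.008 [-0.13 -2.7  31.09] [-0.12 -3.21]
ring -0.01 [-0.13 -4.19 30.51] [-0.08 -5.38]
```

```bash
cat > rim.py <<'E'
from h import *
def arcs(im,u0,u1,vmax,vmin=0):
    """topmost edge of outer (any->red) and inner (bright->dark red) rim, per column, sub-pixel via 0.5 offset"""
    hsv=cv2.cvtColor(im,cv2.COLOR_BGR2HSV);m=cv2.inRange(hsv,(0,200,200),(8,255,255))>0
    o,i=[],[]
    for u in range(u0,u1):
        v=np.flatnonzero(m[vmin:vmax,u])+vmin
        if len(v)<3: continue
        o.append((u,v[0]-.5)); g=np.flatnonzero(np.diff(v)>3); e=v[g[0]] if len(g) else v[-1]
        if e<vmax-2: i.append((u,e+.5))
    return np.array(o),np.array(i)
def fit_tool(im,s,c,n,dep,box):
    o,i=arcs(im,*box);M=ang(s);out=[]
    for dp in dep:
        P=s["eef_pos"]+M[:,0]*dp
        f=lambda x:np.concatenate([np.linalg.norm(inplane(c,q,P+M[:,1]*x[0]+M[:,2]*x[1],n)-P-M[:,1]*x[0]-M[:,2]*x[1],axis=1)-r for q,r in((o,.034),(i,.026)) if len(q)])
        r=least_squares(f,[0,0],loss="soft_l1",f_scale=.0004);out.append((dp,(1e3*r.x).round(2),(1e3*np.sqrt(np.mean(r.fun**2))).round(2)))
    return out,len(o),len(i)
E
python3 - <<'E'
from rim import *
n=axis(np.radians(-11.25))
s,c=pickle.load(open("pics/w4.pkl","rb"));im=cv2.imread("pics/w4.png")
r,a,b=fit_tool(im,s,c,n,(.125,.130,.135,.14,.145),(244,331,200));print(a,b);[print(x) for x in r]
M=ang(s)
for nm,p in(("A",[.5349,.1693,.1977]),("B",[.5348,.1667,.2005])): print(nm,(1e3*M.T@(np.array(p)-s["eef_pos"])).round(1))
C=ctrl.calibration
W={k:pickle.load(open(f"pics/{k}.pkl","rb"))[1] for k in("w1","w2")}
p,e=tri([(C("top"),(195.2,225)),(C("side"),(232,151.5)),(W["w1"],(497.8,305.2)),(W["w2"],(342,307.7))]);print("all4",p,e,(1e3*M.T@(p-s["eef_pos"])).round(1))
E
```

```text
87 56
(0.125, array([ 0.58, -2.83]), np.float64(0.81))
(0.13, array([ 0.6 , -1.88]), np.float64(0.79))
(0.135, array([ 0.63, -0.94]), np.float64(0.8))
(0.14, array([ 0.69, -0.01]), np.float64(0.82))
(0.145, array([0.79, 0.94]), np.float64(0.87))
A [137.5   1.6  -0.9]
B [135.3  -1.    0.9]
all4 [0.53455967 0.16815923 0.19940984] 0.7830783605977558 [ 1.36e+02  4.00e-01 -1.00e-01]
```

Emit:
{"api": "play_rows", "payload": {
  "targets": [
    {"delta_pos": [0.0113,-0.0017,-0.0166],"delta_rot": [0,0,0],"claw": 58},
    {"delta_pos": [0.0211,-0.0036,-0.0339],"delta_rot": [0,0,0],"claw": 58},
    {"delta_pos": [0.0309,-0.0056,-0.0512],"delta_rot": [0,0,0],"claw": 58},
    {"delta_pos": [0.0358,-0.0065,-0.0599],"delta_rot": [0,0,0],"claw": 58},
    {"delta_pos": [0.0406,-0.0075,-0.0685],"delta_rot": [0,0,0],"claw": 58},
    {"delta_pos": [0.0406,-0.0075,-0.0685],"delta_rot": [0,0,0],"claw": 58},
    {"delta_pos": [0.0406,-0.0075,-0.0685],"delta_rot": [0,0,0],"claw": 58},
    {"delta_pos": [0.0406,-0.0075,-0.0685],"delta_rot": [0,0,0],"claw": 58}
  ]
}}

```text
time: 7.15
eef_pos: [0.5086, 0.1743, 0.2496]
tcp_rot: [0.046, 0.495, -0.085, 0.863]
contact_force: [-1.2, -0.9, -1.3]
opening: 0.726
```

```bash
cat >> h.py <<'E'
def rep(base=None):
    s=ctrl.get_state();M=ang(s);f=s["contact_force"];print("t",s["time"],"pos",s["eef_pos"].round(4),"F world",f.round(2),"F tool",(M.T@f).round(2),"T tool",(M.T@s["wrist_torque"]).round(3),"op",round(s["opening"]*85.4,2))
    n=axis(np.radians(-11.25));p=np.array([.5346,.1682,.1994]);print("mouth in tool mm",(1e3*M.T@(p-s["eef_pos"])).round(2),"tilt err deg",np.degrees(np.cross(-M[:,0],n)).round(2))
E
python3 - <<'E'
from rim import *
rep();im,c,s=snap("w5")
cv2.imwrite("pics/s5.png",ctrl.read_camera("side"))
a=cv2.imread("pics/w5.png");b=cv2.imread("pics/s5.png")[100:220,170:330]
b=cv2.resize(b,(560,420),interpolation=cv2.INTER_CUBIC)
cv2.imwrite("pics/m5.png",cv2.resize(np.hstack([a,b]),(800,300)))
E
```

```text
t 7.15 pos [0.5086 0.1743 0.2496] F world [-1.16 -0.89 -1.3 ] F tool [ 0.64 -1.1  -1.49] T tool [0.015 0.406 0.021] op 62.04
mouth in tool mm [56.83 -0.79 -2.34] tilt err deg [0.2  0.32 0.08]
```

View pics/m5.png

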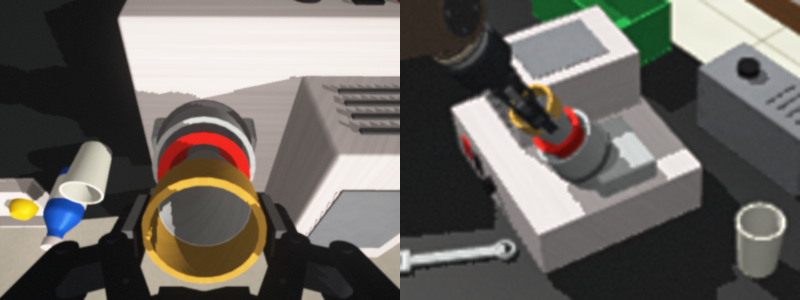

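Emit:
{"api": "play_rows", "payload": {
  "targets": [
    {"delta_pos": [0.0025,-0.0005,-0.0043],"delta_rot": [0,0,0],"claw": 58},
    {"delta_pos": [0.0049,-0.001,-0.0087],"delta_rot": [0,0,0],"claw": 58},
    {"delta_pos": [0.0049,-0.001,-0.0087],"delta_rot": [0,0,0],"claw": 58},
    {"delta_pos": [0.0049,-0.001,-0.0087],"delta_rot": [0,0,0],"claw": 58}
  ]
}}

```text
time: 7.58
eef_pos: [0.5134, 0.1735, 0.2407]
tcp_rot: [0.046, 0.495, -0.085, 0.863]
contact_force: [-0.5, -0.2, -2.5]
opening: 0.728
```

```bash
cat >> h.py <<'E'
def avg(k=5):
    F=[];T=[]
    for _ in range(k):
        ctrl.read_camera("side");s=ctrl.get_state();M=ang(s);F.append(M.T@s["contact_force"]);T.append(M.T@s["wrist_torque"])
    print("avg F tool",np.mean(F,0).round(2),"sd",np.std(F,0).round(2),"T",np.mean(T,0).round(3));rep()
E
python3 -c "
from h import *
avg()"
```

```text
avg F tool [ 1.24 -0.11 -1.17] sd [0.31 0.51 0.68] T [-0.01   0.463 -0.03 ]
t 7.8333 pos [0.5134 0.1735 0.2411] F world [-1.26  0.43 -2.45] F tool [ 1.45  0.19 -2.38] T tool [-0.018  0.476 -0.047] op 62.4
mouth in tool mm [47.01 -0.93 -2.24] tilt err deg [0.19 0.33 0.07]
```

Emit:
{"api": "play_rows", "payload": {
  "targets": [
    {"delta_pos": [0.001,-0.0002,-0.0017],"delta_rot": [0,0,0],"claw": 58},
    {"delta_pos": [0.002,-0.0004,-0.0035],"delta_rot": [0,0,0],"claw": 58},
    {"delta_pos": [0.002,-0.0004,-0.0035],"delta_rot": [0,0,0],"claw": 58}
  ]
}}

```text
time: 8.08
eef_pos: [0.515, 0.1727, 0.2369]
tcp_rot: [0.046, 0.496, -0.086, 0.863]
contact_force: [-2.1, -1.4, -1.2]
opening: 0.722
```

```bash
python3 -c "
from h import *
avg()"
```

```text
avg F tool [ 0.81 -2.31 -2.56] sd [0.44 0.35 0.48] T [ 0.035  0.739 -0.565]
t 8.3333 pos [0.5151 0.1727 0.237 ] F world [-1.46 -2.64 -2.05] F tool [ 1.32 -2.86 -1.84] T tool [ 0.047  0.75  -0.613] op 61.83
mouth in tool mm [42.56 -0.47 -1.63] tilt err deg [0.23 0.24 0.11]
```

Contact shows as a lateral force (−y, −z in the tool frame), so the sleeve sits slightly off to +y/+z. I'll shift it to comply before going deeper.

Emit:
{"api": "play_rows", "payload": {
  "targets": [
    {"delta_pos": [-0.0006,-0.0007,-0.0003],"delta_rot": [0,0,0],"claw": 58},
    {"delta_pos": [-0.0006,-0.0007,-0.0003],"delta_rot": [0,0,0],"claw": 58},
    {"delta_pos": [-0.0006,-0.0007,-0.0003],"delta_rot": [0,0,0],"claw": 58}
  ]
}}

```text
time: 8.58
eef_pos: [0.5148, 0.1723, 0.237]
tcp_rot: [0.046, 0.495, -0.085, 0.863]
contact_force: [-1.3, -0.2, -1.1]
opening: 0.727
```

```bash
python3 -c "
from h import *
avg()"
```

```text
avg F tool [ 1.42  0.12 -1.55] sd [0.48 0.47 0.61] T [ 0.01   0.484 -0.034]
t 8.8333 pos [0.5147 0.1723 0.237 ] F world [-1.4   0.03 -1.54] F tool [ 0.63 -0.23 -1.97] T tool [-0.014  0.5   -0.008] op 61.94
mouth in tool mm [ 4.275e+01  3.000e-02 -1.490e+00] tilt err deg [0.21 0.31 0.08]
```

Emit:
{"api": "play_rows", "payload": {
  "targets": [
    {"delta_pos": [0.0006,-0.0001,-0.0011],"delta_rot": [0,0,0],"claw": 58},
    {"delta_pos": [0.0012,-0.0002,-0.0022],"delta_rot": [0,0,0],"claw": 58},
    {"delta_pos": [0.0012,-0.0002,-0.0022],"delta_rot": [0,0,0],"claw": 58}
  ]
}}

```text
time: 9.08
eef_pos: [0.5157, 0.172, 0.2345]
tcp_rot: [0.046, 0.496, -0.085, 0.863]
contact_force: [-3.0, -0.8, -1.3]
opening: 0.722
```

```bash
python3 -c "
from h import *
avg()"
```

```text
avg F tool [ 0.   -1.41 -2.07] sd [0.45 0.15 0.32] T [ 0.001  0.726 -0.275]
t 9.3333 pos [0.5157 0.1719 0.2345] F world [-2.15 -0.77 -1.13] F tool [-0.01 -1.16 -2.27] T tool [-0.006  0.745 -0.268] op 61.9
mouth in tool mm [40.03  0.16 -1.11] tilt err deg [0.22 0.26 0.1 ]
```

Emit:
{"api": "play_rows", "payload": {
  "targets": [
    {"delta_pos": [-0.0006,-0.0005,-0.0003],"delta_rot": [0,0,0],"claw": 58},
    {"delta_pos": [-0.0002,-0.0005,-0.0009],"delta_rot": [0,0,0],"claw": 58},
    {"delta_pos": [0.0001,-0.0006,-0.0016],"delta_rot": [0,0,0],"claw": 58},
    {"delta_pos": [0.0001,-0.0006,-0.0016],"delta_rot": [0,0,0],"claw": 58}
  ]
}}

```text
time: 9.67
eef_pos: [0.5159, 0.1717, 0.2336]
tcp_rot: [0.047, 0.495, -0.085, 0.863]
contact_force: [-4.6, 1.5, 1.3]
opening: 0.721
```

```bash
python3 -c "
from h import *
avg()"
```

```text
avg F tool [-4.38  0.84 -3.41] sd [0.44 0.53 0.56] T [0.004 0.87  0.042]
t 9.9167 pos [0.5159 0.1717 0.2336] F world [-5.47  1.64  1.53] F tool [-4.19  0.55 -4.13] T tool [-0.05   0.879  0.065] op 61.94
mouth in tool mm [39.09  0.3  -0.83] tilt err deg [0.19 0.3  0.07]
```

Emit:
{"api": "play_rows", "payload": {
  "targets": [
    {"delta_pos": [-0.0005,0.0,-0.0003],"delta_rot": [0,0,0],"claw": 58},
    {"delta_pos": [-0.0005,0.0,-0.0003],"delta_rot": [0,0,0],"claw": 58},
    {"delta_pos": [-0.0005,0.0,-0.0003],"delta_rot": [0,0,0],"claw": 58}
  ]
}}

```text
time: 10.17
eef_pos: [0.5157, 0.1718, 0.2335]
tcp_rot: [0.047, 0.495, -0.085, 0.864]
contact_force: [-1.8, 0.5, -0.3]
opening: 0.729
```

```bash
python3 -c "
from h import *
avg()"
```

```text
avg F tool [-0.67  0.22 -1.49] sd [0.33 0.17 0.31] T [-0.012  0.491  0.038]
t 10.4167 pos [0.5157 0.1717 0.2335] F world [-1.56  0.49  0.47] F tool [-1.23  0.17 -1.16] T tool [-0.048  0.475  0.018] op 61.91
mouth in tool mm [39.16  0.32 -0.63] tilt err deg [0.18 0.35 0.06]
```

Emit:
{"api": "play_rows", "payload": {
  "targets": [
    {"delta_pos": [0.0003,-0.0001,-0.0005],"delta_rot": [0,0,0],"claw": 58},
    {"delta_pos": [0.0005,-0.0001,-0.0009],"delta_rot": [0,0,0],"claw": 58},
    {"delta_pos": [0.0005,-0.0001,-0.0009],"delta_rot": [0,0,0],"claw": 58}
  ]
}}

```text
time: 10.67
eef_pos: [0.516, 0.1717, 0.2334]
tcp_rot: [0.047, 0.495, -0.085, 0.863]
contact_force: [-6.7, 0.8, 5.5]
opening: 0.726
```

```bash
python3 -c "
from h import *
avg()"
```

```text
avg F tool [-7.83 -0.42 -3.71] sd [0.52 0.28 0.47] T [ 0.014  0.897 -0.205]
t 10.9167 pos [0.5159 0.1718 0.2334] F world [-7.12  1.36  4.74] F tool [-7.76 -0.06 -3.86] T tool [-0.018  0.907 -0.184] op 61.73
mouth in tool mm [38.96  0.25 -0.82] tilt err deg [0.19 0.33 0.07]
```

The sleeve is seated: about 9 N axial with almost no lateral force, and only 0.2 mm of advance for a 1 mm command. I'll relieve the push, ease the grip, then open.

Emit:
{"api": "play_rows", "payload": {
  "targets": [
    {"delta_pos": [-0.0006,0.0001,0.0002],"delta_rot": [0,0,0],"claw": 58},
    {"delta_pos": [-0.0006,0.0001,0.0002],"delta_rot": [0,0,0],"claw": 58},
    {"delta_pos": [-0.0006,0.0001,0.0002],"delta_rot": [0,0,0],"claw": 58}
  ],
  "newtons": 20
}}

```text
time: 11.17
eef_pos: [0.5155, 0.1718, 0.2336]
tcp_rot: [0.047, 0.495, -0.085, 0.863]
contact_force: [-1.0, 0.5, 0.1]
opening: 0.726
```

```bash
python3 -c "
from h import *
avg(3)"
```

```text
avg F tool [-0.25 -0.1  -0.9 ] sd [0.91 0.51 0.24] T [-0.014  0.443  0.013]
t 11.3167 pos [0.5155 0.1718 0.2336] F world [ 0.    0.29 -1.06] F tool [ 0.89  0.29 -0.58] T tool [-0.018  0.428 -0.006] op 61.72
mouth in tool mm [39.35  0.32 -0.52] tilt err deg [0.2  0.34 0.07]
```

Emit:
{"api": "play_rows", "payload": {
  "targets": [
    {"delta_pos": [0,0,0],"delta_rot": [0,0,0],"claw": 64},
    {"delta_pos": [0,0,0],"delta_rot": [0,0,0],"claw": 67},
    {"delta_pos": [0,0,0],"delta_rot": [0,0,0],"claw": 75},
    {"delta_pos": [0,0,0],"delta_rot": [0,0,0],"claw": 85},
    {"delta_pos": [0,0,0],"delta_rot": [0,0,0],"claw": 85},
    {"delta_pos": [0,0,0],"delta_rot": [0,0,0],"claw": 85},
    {"delta_pos": [0,0,0],"delta_rot": [0,0,0],"claw": 85},
    {"delta_pos": [-0.0049,0.001,0.0087],"delta_rot": [0,0,0],"claw": 85},
    {"delta_pos": [-0.0147,0.0029,0.026],"delta_rot": [0,0,0],"claw": 85},
    {"delta_pos": [-0.0294,0.0059,0.052],"delta_rot": [0,0,0],"claw": 85},
    {"delta_pos": [-0.049,0.0098,0.0866],"delta_rot": [0,0,0],"claw": 85},
    {"delta_pos": [-0.0687,0.0137,0.1212],"delta_rot": [0,0,0],"claw": 85},
    {"delta_pos": [-0.0687,0.0137,0.1212],"delta_rot": [0,0,0],"claw": 85},
    {"delta_pos": [-0.0687,0.0137,0.1212],"delta_rot": [0,0,0],"claw": 85},
    {"delta_pos": [-0.0687,0.0137,0.1212],"delta_rot": [0,0,0],"claw": 85},
    {"delta_pos": [-0.0687,0.0137,0.1212],"delta_rot": [0,0,0],"claw": 85},
    {"delta_pos": [-0.0687,0.0137,0.1212],"delta_rot": [0,0,0],"claw": 85}
  ]
}}

```text
time: 12.73
eef_pos: [0.4465, 0.1851, 0.3526]
tcp_rot: [0.046, 0.497, -0.086, 0.863]
contact_force: [0.1, -0.2, -0.2]
opening: 0.995
```

Run:
```python
from h import *
rep();im,c,s=snap("w6");M=ang(s)
n=axis(np.radians(-11.25))
# sleeve collar ring predicted from release pose: TCP (.5155,.1718,.2336), ring centre = TCP + d*x + (y -.1, z -2.2)
P=np.array([.5155,.1718,.2336])+M@np.array([-.0082,-.0001,-.0022]);print("pred ring px",proj(c,P))
m=cv2.inRange(cv2.cvtColor(im,cv2.COLOR_BGR2HSV),(12,120,60),(32,255,255))
cs,_=cv2.findContours(m,cv2.RETR_EXTERNAL,cv2.CHAIN_APPROX_NONE)
for q in sorted(cs,key=len)[-2:]: print(len(q),cv2.fitEllipse(q))
b=cv2.resize(ctrl.read_camera("side")[100:220,170:330],(560,420),interpolation=cv2.INTER_CUBIC)
cv2.imwrite("pics/m6.png",cv2.resize(np.hstack([im,b]),(800,300)))
```

```text
t 12.7333 pos [0.4465 0.1851 0.3526] F world [ 0.11 -0.17 -0.22] F tool [ 0.26 -0.15  0.01] T tool [ 0.012  0.239 -0.016] op 84.95
mouth in tool mm [177.53   1.33   0.57] tilt err deg [0.24 0.13 0.12]
pred ring px [[286.87714315 207.20911248]]
84 ((73.9652328491211, 261.2911071777344), (25.27257537841797, 32.85713195800781), 94.90089416503906)
250 ((287.3171691894531, 203.48753356933594), (86.20030975341797, 88.67740631103516), 176.4703826904297)
```

View pics/m6.png

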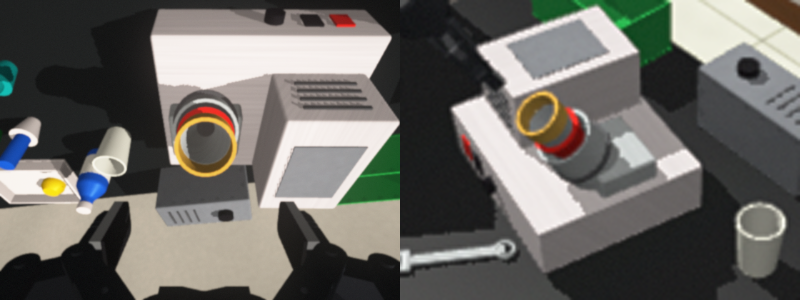

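The sleeve sits in the red cup, coaxial with it, and the red band and steel neck are still visible below the collar (wrist (287,203)). Next I'll go to the stopper and hover over it.

Emit:
{"api": "play_rows", "payload": {
  "targets": [
    {"delta_pos": [0.0,-0.02,0.02],"delta_rot": [0.006,0.03,0],"claw": 60},
    {"delta_pos": [0.02,-0.05,0.03],"delta_rot": [0.013,0.065,0],"claw": 60},
    {"delta_pos": [0.035,-0.085,0.03],"delta_rot": [0.02,0.1,0],"claw": 60},
    {"delta_pos": [0.05,-0.12,0.03],"delta_rot": [0.027,0.135,0],"claw": 60},
    {"delta_pos": [0.065,-0.155,0.02],"delta_rot": [0.0325,0.1635,0],"claw": 60},
    {"delta_pos": [0.08,-0.19,0.0],"delta_rot": [0.0325,0.1635,0],"claw": 60},
    {"delta_pos": [0.095,-0.225,-0.02],"delta_rot": [0.0325,0.1635,0],"claw": 60},
    {"delta_pos": [0.11,-0.26,-0.04],"delta_rot": [0.0325,0.1635,0],"claw": 60},
    {"delta_pos": [0.126,-0.295,-0.06],"delta_rot": [0.0325,0.1635,0],"claw": 60},
    {"delta_pos": [0.14,-0.33,-0.08],"delta_rot": [0.0325,0.1635,0],"claw": 60},
    {"delta_pos": [0.157,-0.37,-0.1],"delta_rot": [0.0325,0.1635,0],"claw": 60},
    {"delta_pos": [0.1765,-0.414,-0.1],"delta_rot": [0.0325,0.1635,0],"claw": 60},
    {"delta_pos": [0.1765,-0.414,-0.1],"delta_rot": [0.0325,0.1635,0],"claw": 60},
    {"delta_pos": [0.1765,-0.414,-0.1],"delta_rot": [0.0325,0.1635,0],"claw": 60},
    {"delta_pos": [0.1765,-0.414,-0.1],"delta_rot": [0.0325,0.1635,0],"claw": 60},
    {"delta_pos": [0.1765,-0.414,-0.1],"delta_rot": [0.0325,0.1635,0],"claw": 60},
    {"delta_pos": [0.1765,-0.414,-0.1],"delta_rot": [0.0325,0.1635,0],"claw": 60},
    {"delta_pos": [0.1765,-0.414,-0.1],"delta_rot": [0.0325,0.1635,0],"claw": 60}
  ]
}}

```text
time: 14.33
eef_pos: [0.6231, -0.2275, 0.2535]
tcp_rot: [0.066, 0.703, -0.069, 0.705]
contact_force: [1.4, -0.4, 0.9]
opening: 0.704
```

Run:
```python
from h import *
rep();im,c,s=snap("w7");M=ang(s);print(M.round(4))
hsv=cv2.cvtColor(im,cv2.COLOR_BGR2HSV)
for z in(.12,.048,0): print(z,proj(c,[.623,-.229,z]))
m=cv2.inRange(hsv,(105,150,60),(125,255,255));k,l,st,ce=cv2.connectedComponentsWithStats(m);print([(st[i].tolist(),ce[i].round(1).tolist()) for i in range(1,k) if st[i,4]>60])
```

```text
t 14.3333 pos [ 0.6231 -0.2275  0.2535] F world [ 1.38 -0.37  0.87] F tool [-0.86 -0.1   1.43] T tool [-0.003  0.039 -0.016] op 60.12
mouth in tool mm [  51.88  371.83 -162.34] tilt err deg [ -5.35 -27.94   0.12]
[[ 0.0031  0.1901  0.9818]
 [-0.0048  0.9818 -0.1901]
 [-1.     -0.0042  0.004 ]]
0.12 [[284.17333885 206.02262117]]
0.048 [[284.67494699 180.86126858]]
0 [[284.90872369 169.13470866]]
[([267, 168, 42, 57, 1676], [286.7, 197.1]), ([359, 245, 51, 27, 284], [378.7, 252.8]), ([388, 277, 62, 61, 2188], [423.0, 304.6])]
```

View pics/w7.png

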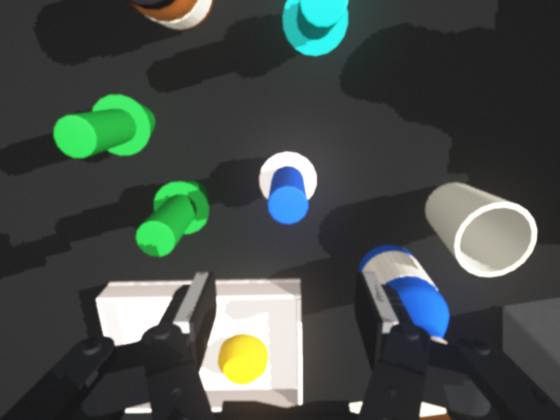

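The white taper is at (288,179) and the blue handle top at (288,204), centred between the jaws. The green decoys, bottle and beaker are all clear. I'll descend, grip the upper handle, and lift a little.

Emit:
{"api": "play_rows", "payload": {
  "targets": [
    {"delta_pos": [-0.001,0.0012,-0.04],"delta_rot": [0.0015,0.001,0],"claw": 60},
    {"delta_pos": [-0.001,0.0012,-0.08],"delta_rot": [0.0015,0.001,0],"claw": 60},
    {"delta_pos": [-0.001,0.0012,-0.12],"delta_rot": [0.0015,0.001,0],"claw": 60},
    {"delta_pos": [-0.001,0.0012,-0.1435],"delta_rot": [0.0015,0.001,0],"claw": 60},
    {"delta_pos": [-0.001,0.0012,-0.1435],"delta_rot": [0.0015,0.001,0],"claw": 60},
    {"delta_pos": [-0.001,0.0012,-0.1435],"delta_rot": [0.0015,0.001,0],"claw": 60},
    {"delta_pos": [-0.001,0.0012,-0.1435],"delta_rot": [0.0015,0.001,0],"claw": 50},
    {"delta_pos": [-0.001,0.0012,-0.1435],"delta_rot": [0.0015,0.001,0],"claw": 40},
    {"delta_pos": [-0.001,0.0012,-0.1435],"delta_rot": [0.0015,0.001,0],"claw": 33},
    {"delta_pos": [-0.001,0.0012,-0.1435],"delta_rot": [0.0015,0.001,0],"claw": 25},
    {"delta_pos": [-0.001,0.0012,-0.1435],"delta_rot": [0.0015,0.001,0],"claw": 25},
    {"delta_pos": [-0.001,0.0012,-0.1435],"delta_rot": [0.0015,0.001,0],"claw": 25},
    {"delta_pos": [-0.001,0.0012,-0.1435],"delta_rot": [0.0015,0.001,0],"claw": 25},
    {"delta_pos": [-0.001,0.0012,-0.1435],"delta_rot": [0.0015,0.001,0],"claw": 25}
  ],
  "newtons": 40
}}

```text
time: 15.55
eef_pos: [0.6239, -0.2271, 0.1133]
tcp_rot: [0.067, 0.702, -0.068, 0.706]
contact_force: [0.4, 1.2, 6.0]
opening: 0.34
```

Run:
```python
from h import *
avg(3)
s=ctrl.get_state();M=ang(s);print(M.round(4))
Pr=np.array([.5155,.1718,.2336]);n=axis(np.radians(-11.25))
for st in(.15,):
    t=Pr+n*(.0412+st);print("standoff",st,t.round(4),"delta",(t-s["eef_pos"]).round(4))
```

```text
avg F tool [-6.62  0.84 -0.86] sd [0.26 0.15 0.34] T [0.032 0.044 0.12 ]
t 15.7 pos [ 0.6239 -0.2271  0.1133] F world [-0.74  1.12  6.42] F tool [-6.43  0.94 -0.91] T tool [0.024 0.033 0.12 ] op 28.94
mouth in tool mm [ -87.49  370.96 -162.4 ] tilt err deg [ -5.47 -27.85   0.04]
[[ 0.0049  0.1903  0.9817]
 [-0.0025  0.9817 -0.1903]
 [-1.     -0.0015  0.0053]]
standoff 0.15 [0.4217 0.1905 0.3992] delta [-0.2021  0.4175  0.2859]
```

Gripped: opening 28.9 mm on the 30 mm handle. I'll lift and carry it to the standoff on the neck axis.

Emit:
{"api": "play_rows", "payload": {
  "targets": [
    {"delta_pos": [0,0,0.01],"delta_rot": [0,0,0],"claw": 25},
    {"delta_pos": [0,0,0.04],"delta_rot": [0,0,0],"claw": 25},
    {"delta_pos": [0,0,0.08],"delta_rot": [0,0,0],"claw": 25},
    {"delta_pos": [0,0,0.12],"delta_rot": [0,0,0],"claw": 25},
    {"delta_pos": [-0.005,0.01,0.155],"delta_rot": [0,0,0],"claw": 25},
    {"delta_pos": [-0.02,0.04,0.18],"delta_rot": [0,0,0],"claw": 25},
    {"delta_pos": [-0.035,0.075,0.2],"delta_rot": [0,0,0],"claw": 25},
    {"delta_pos": [-0.05,0.11,0.22],"delta_rot": [0,0,0],"claw": 25},
    {"delta_pos": [-0.065,0.145,0.24],"delta_rot": [0,0,0],"claw": 25},
    {"delta_pos": [-0.082,0.18,0.26],"delta_rot": [-0.005,-0.025,0],"claw": 25},
    {"delta_pos": [-0.1,0.22,0.27],"delta_rot": [-0.01,-0.05,0],"claw": 25},
    {"delta_pos": [-0.117,0.256,0.27],"delta_rot": [-0.0165,-0.0825,0],"claw": 25},
    {"delta_pos": [-0.134,0.293,0.27],"delta_rot": [-0.0225,-0.114,0],"claw": 25},
    {"delta_pos": [-0.151,0.33,0.27],"delta_rot": [-0.028,-0.14,0],"claw": 25},
    {"delta_pos": [-0.168,0.367,0.265],"delta_rot": [-0.0325,-0.1635,0],"claw": 25},
    {"delta_pos": [-0.18,0.395,0.263],"delta_rot": [-0.0325,-0.1635,0],"claw": 25},
    {"delta_pos": [-0.189,0.415,0.263],"delta_rot": [-0.0325,-0.1635,0],"claw": 25},
    {"delta_pos": [-0.189,0.415,0.263],"delta_rot": [-0.0325,-0.1635,0],"claw": 25},
    {"delta_pos": [-0.189,0.415,0.263],"delta_rot": [-0.0325,-0.1635,0],"claw": 25},
    {"delta_pos": [-0.189,0.415,0.263],"delta_rot": [-0.0325,-0.1635,0],"claw": 25}
  ]
}}

```text
time: 17.37
eef_pos: [0.4348, 0.1876, 0.3766]
tcp_rot: [0.046, 0.495, -0.085, 0.863]
contact_force: [0.1, 0.3, -0.8]
opening: 0.338
```

Emit:
{"api": "play_rows", "payload": {
  "targets": [
    {"delta_pos": [0,0,0],"delta_rot": [0,0,0],"claw": 25},
    {"delta_pos": [0,0,0],"delta_rot": [0,0,0],"claw": 25},
    {"delta_pos": [0,0,0],"delta_rot": [0,0,0],"claw": 25}
  ]
}}

```text
time: 17.62
eef_pos: [0.4353, 0.1866, 0.3766]
tcp_rot: [0.047, 0.496, -0.086, 0.863]
contact_force: [-0.6, 0.4, -0.9]
opening: 0.341
```

Run:
```python
from h import *
avg(4);im,c,s=snap("w8");M=ang(s);print(M.round(4))
Pr=np.array([.5155,.1718,.2336]);print("release pt in tool",(1e3*M.T@(Pr-s["eef_pos"])).round(2))
```

```text
avg F tool [ 1.02 -0.02 -0.38] sd [0.39 0.44 0.26] T [ 0.003  0.358 -0.021]
t 17.8167 pos [0.435  0.1871 0.3765] F world [ 0.12  0.39 -1.32] F tool [ 1.16  0.42 -0.63] T tool [ 0.005  0.379 -0.039] op 28.92
mouth in tool mm [204.07   1.36  -1.85] tilt err deg [0.17 0.28 0.07]
[[ 0.4945  0.1927  0.8476]
 [-0.1007  0.9812 -0.1644]
 [-0.8633 -0.0041  0.5046]]
release pt in tool [164.74   1.07  -1.37]
```

View pics/w8.png

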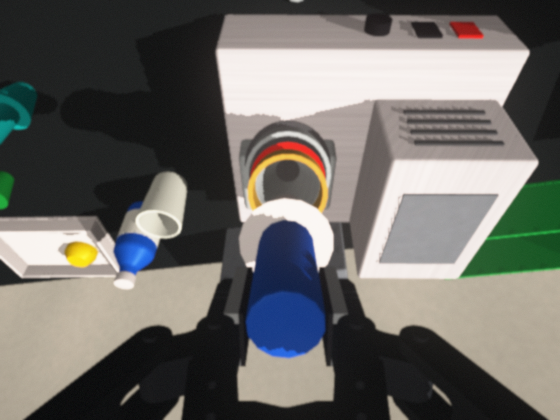

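Wrist view: stopper handle top at (286,323), white taper at (287,232), sleeve ring at (288,190), so laterally they line up. I'll do the numeric check in the tool frame.

Run:
```python
from h import *
im=cv2.imread("pics/w8.png");s,c=pickle.load(open("pics/w8.pkl","rb"));M=ang(s);p0=s["eef_pos"];hsv=cv2.cvtColor(im,cv2.COLOR_BGR2HSV)
def fit(q,d,r):
    P=p0+M[:,0]*d
    f=least_squares(lambda x:np.linalg.norm((inplane(c,q,P,M[:,0])-P)@M[:,1:]-x[:2],axis=1)-(x[2] if r is None else r),[0,0,.02],loss="soft_l1",f_scale=.0003);return (1e3*f.x).round(2),round(1e3*np.sqrt(np.mean(f.fun**2)),2)
m=cv2.inRange(hsv,(100,120,40),(130,255,255));m[:215]=0;m[:,:230]=0;m[:,345:]=0
q=max(cv2.findContours(m,cv2.RETR_EXTERNAL,cv2.CHAIN_APPROX_NONE)[0],key=len)[:,0];q=q[q[:,1]>328]
for d in(-.0067,): print("handle top",len(q),fit(q,d,.015),fit(q,d,None))
# white shoulder disc outer, at foot-48 => d=.1133-.048
w=cv2.inRange(hsv,(0,0,170),(180,50,255));w[:190]=0;w[270:]=0;w[:,:235]=0;w[:,340:]=0
up=[(u,np.flatnonzero(w[:,u])[0]-.5) for u in range(244,330) if w[:,u].any()];up=np.array(up);print("taper top rows",up[:,1].min(),up[0],up[-1])
# brass ring inner edge (upper arc): per column last brass pixel of first run
b=cv2.inRange(hsv,(12,120,90),(32,255,255));o=[];i=[]
for u in range(250,326):
    v=np.flatnonzero(b[:215,u])
    if len(v)>2:
        o.append((u,v[0]-.5));g=np.flatnonzero(np.diff(v)>2);e=v[g[0]] if len(g) else v[-1];i.append((u,e+.5))
o=np.array(o);i=np.array(i);print(o[::8].tolist(),i[::8].tolist())
for d in(.1565,): print("ring outer",fit(o,d,.0315))
P=p0+M@np.array([.1565,.001,-.0036]);print("pred ring c px",proj(c,P),"pred outer v at top",proj(c,P-M[:,2]*.0315),"inner",proj(c,P-M[:,2]*.0275))
```

```text
handle top 96 (array([-0.36, -4.15, 20.  ]), np.float64(0.34)) (array([-0.33, -3.38, 14.36]), np.float64(0.26))
taper top rows 189.5 [244.  197.5] [329.  208.5]
[[250.0, 175.5], [258.0, 163.5], [266.0, 155.5], [274.0, 151.5], [282.0, 149.5], [290.0, 149.5], [298.0, 151.5], [306.0, 154.5], [314.0, 160.5], [322.0, 171.5]] [[250.0, 204.5], [258.0, 173.5], [266.0, 166.5], [274.0, 162.5], [282.0, 160.5], [290.0, 159.5], [298.0, 160.5], [306.0, 164.5], [314.0, 171.5], [322.0, 210.5]]
ring outer (array([ 1.05, -6.07, 20.  ]), np.float64(0.55))
pred ring c px [[286.92341219 193.60321176]] pred outer v at top [[286.94485358 153.32697805]] inner [[286.94204261 158.60719052]]
```

Emit:
{"api": "play_rows", "payload": {
  "targets": [
    {"delta_pos": [0.0097,-0.0008,-0.0175],"delta_rot": [0,0,0],"claw": 25},
    {"delta_pos": [0.0195,-0.0027,-0.0348],"delta_rot": [0,0,0],"claw": 25},
    {"delta_pos": [0.0293,-0.0047,-0.0521],"delta_rot": [0,0,0],"claw": 25},
    {"delta_pos": [0.0391,-0.0066,-0.0694],"delta_rot": [0,0,0],"claw": 25},
    {"delta_pos": [0.044,-0.0076,-0.0781],"delta_rot": [0,0,0],"claw": 25},
    {"delta_pos": [0.0489,-0.0085,-0.0868],"delta_rot": [0,0,0],"claw": 25},
    {"delta_pos": [0.0489,-0.0085,-0.0868],"delta_rot": [0,0,0],"claw": 25},
    {"delta_pos": [0.0489,-0.0085,-0.0868],"delta_rot": [0,0,0],"claw": 25},
    {"delta_pos": [0.0489,-0.0085,-0.0868],"delta_rot": [0,0,0],"claw": 25}
  ]
}}

```text
time: 18.62
eef_pos: [0.4842, 0.179, 0.291]
tcp_rot: [0.047, 0.495, -0.085, 0.864]
contact_force: [0.7, -0.4, -0.4]
opening: 0.338
```

```bash
cat >> h.py <<'E'
def st():
    avg(4);s=ctrl.get_state();M=ang(s);Pr=np.array([.5155,.1718,.2336]);r=1e3*M.T@(Pr-s["eef_pos"]);print("to go",(r[0]-44.5).round(2),"release pt lateral",r[1:].round(2))
E
python3 -c "
from h import *
st()"
```

```text
avg F tool [ 1.32  0.09 -0.19] sd [0.49 0.37 0.67] T [-0.003  0.381 -0.016]
t 18.8167 pos [0.484  0.179  0.2909] F world [ 1.59  0.3  -1.47] F tool [2.03 0.61 0.55] T tool [-0.023  0.388  0.031] op 28.84
mouth in tool mm [105.1   -0.56  -1.65] tilt err deg [0.14 0.38 0.04]
to go 21.27 release pt lateral [-0.8  -1.11]
```

Emit:
{"api": "play_rows", "payload": {
  "targets": [
    {"delta_pos": [0.0034,-0.001,-0.006],"delta_rot": [0,0,0],"claw": 25},
    {"delta_pos": [0.0068,-0.0018,-0.0121],"delta_rot": [0,0,0],"claw": 25},
    {"delta_pos": [0.0068,-0.0018,-0.0121],"delta_rot": [0,0,0],"claw": 25},
    {"delta_pos": [0.0068,-0.0018,-0.0121],"delta_rot": [0,0,0],"claw": 25}
  ]
}}

```text
time: 19.15
eef_pos: [0.4906, 0.1769, 0.2777]
tcp_rot: [0.046, 0.495, -0.085, 0.863]
contact_force: [-0.2, 0.2, -1.0]
opening: 0.339
```

```bash
python3 -c "
from h import *
st()"
```

```text
avg F tool [ 0.76  0.03 -0.42] sd [0.49 0.27 0.31] T [ 0.013  0.337 -0.003]
t 19.35 pos [0.4909 0.1772 0.2789] F world [-0.71 -0.18 -0.46] F tool [ 0.06 -0.31 -0.81] T tool [0.026 0.306 0.004] op 29.11
mouth in tool mm [91.18 -0.18 -1.81] tilt err deg [0.14 0.4  0.03]
to go 7.35 release pt lateral [-0.43 -1.25]
```

Still free. Another 4 mm.

Emit:
{"api": "play_rows", "payload": {
  "targets": [
    {"delta_pos": [0.001,-0.0002,-0.0017],"delta_rot": [0,0,0],"claw": 25},
    {"delta_pos": [0.002,-0.0004,-0.0035],"delta_rot": [0,0,0],"claw": 25},
    {"delta_pos": [0.002,-0.0004,-0.0035],"delta_rot": [0,0,0],"claw": 25}
  ]
}}

```text
time: 19.6
eef_pos: [0.4928, 0.1767, 0.2749]
tcp_rot: [0.047, 0.495, -0.085, 0.864]
contact_force: [-0.3, -0.4, -1.1]
opening: 0.332
```

```bash
python3 -c "
from h import *
st()"
```

```text
avg F tool [ 1.62 -0.16 -0.98] sd [0.52 0.2  0.37] T [-0.028  0.479 -0.01 ]
t 19.8 pos [0.4928 0.1768 0.2752] F world [ 0.02  0.12 -1.58] F tool [ 1.37  0.12 -0.8 ] T tool [-0.04   0.482 -0.037] op 29.2
mouth in tool mm [86.99 -0.12 -1.54] tilt err deg [0.14 0.37 0.04]
to go 3.16 release pt lateral [-0.37 -1.  ]
```

Emit:
{"api": "play_rows", "payload": {
  "targets": [
    {"delta_pos": [-0.0002,0,-0.0003],"delta_rot": [0,0,0],"claw": 25},
    {"delta_pos": [0.0004,-0.0001,-0.0015],"delta_rot": [0,0,0],"claw": 25},
    {"delta_pos": [0.0004,-0.0001,-0.0015],"delta_rot": [0,0,0],"claw": 25}
  ]
}}

```text
time: 20.05
eef_pos: [0.4932, 0.1766, 0.2736]
tcp_rot: [0.047, 0.495, -0.085, 0.864]
contact_force: [-0.2, -0.4, -0.9]
opening: 0.336
```

```bash
python3 -c "
from h import *
st()"
```

```text
avg F tool [ 1.04 -0.68 -0.92] sd [0.12 0.55 0.22] T [-0.003  0.488 -0.041]
t 20.25 pos [0.4932 0.1767 0.2736] F world [-0.38  0.16 -1.56] F tool [ 1.14  0.09 -1.13] T tool [-0.093  0.525 -0.058] op 28.83
mouth in tool mm [85.4  -0.09 -1.06] tilt err deg [0.14 0.37 0.04]
to go 1.57 release pt lateral [-0.35 -0.53]
```

Emit:
{"api": "play_rows", "payload": {
  "targets": [
    {"delta_pos": [0.0,0,-0.0004],"delta_rot": [0,0,0],"claw": 25},
    {"delta_pos": [0.0004,-0.0001,-0.0011],"delta_rot": [0,0,0],"claw": 25},
    {"delta_pos": [0.0004,-0.0001,-0.0011],"delta_rot": [0,0,0],"claw": 25}
  ]
}}

```text
time: 20.5
eef_pos: [0.4935, 0.1766, 0.2725]
tcp_rot: [0.047, 0.495, -0.085, 0.864]
contact_force: [-0.8, 0.6, -0.7]
opening: 0.334
```

```bash
python3 -c "
from h import *
st()"
```

```text
avg F tool [ 0.17 -0.4  -1.37] sd [0.62 0.21 0.26] T [-0.022  0.552 -0.04 ]
t 20.7 pos [0.4935 0.1766 0.2725] F world [-0.95 -0.37 -0.72] F tool [ 0.19 -0.54 -1.11] T tool [ 0.002  0.525 -0.063] op 28.8
mouth in tool mm [84.25 -0.09 -0.79] tilt err deg [0.14 0.36 0.04]
to go 0.41 release pt lateral [-0.34 -0.26]
```

Emit:
{"api": "play_rows", "payload": {
  "targets": [
    {"delta_pos": [-0.0003,0,-0.0002],"delta_rot": [0,0,0],"claw": 25},
    {"delta_pos": [0.0001,-0.0001,-0.0009],"delta_rot": [0,0,0],"claw": 25},
    {"delta_pos": [0.0001,-0.0001,-0.0009],"delta_rot": [0,0,0],"claw": 25}
  ]
}}

```text
time: 20.95
eef_pos: [0.4937, 0.1765, 0.272]
tcp_rot: [0.047, 0.495, -0.085, 0.864]
contact_force: [-1.7, -0.3, 0.6]
opening: 0.332
```

```bash
python3 -c "
from h import *
st()"
```

```text
avg F tool [-2.66 -0.35 -1.45] sd [0.19 0.32 0.25] T [-0.016  0.544 -0.106]
t 21.15 pos [0.4937 0.1765 0.272 ] F world [-3.11 -0.01  1.53] F tool [-2.86 -0.61 -1.85] T tool [-0.017  0.542 -0.11 ] op 28.67
mouth in tool mm [83.71 -0.09 -0.78] tilt err deg [0.14 0.39 0.03]
to go -0.13 release pt lateral [-0.33 -0.23]
```

Emit:
{"api": "play_rows", "payload": {
  "targets": [
    {"delta_pos": [-0.0002,-0.0001,-0.0001],"delta_rot": [0,0,0],"claw": 25},
    {"delta_pos": [0.0,-0.0002,-0.0006],"delta_rot": [0,0,0],"claw": 25},
    {"delta_pos": [0.0,-0.0002,-0.0006],"delta_rot": [0,0,0],"claw": 25}
  ]
}}

```text
time: 21.4
eef_pos: [0.4938, 0.1765, 0.2719]
tcp_rot: [0.047, 0.494, -0.084, 0.864]
contact_force: [-4.1, 0.2, 3.3]
opening: 0.34
```

```bash
python3 -c "
from h import *
st()"
```

```text
avg F tool [-5.09 -0.56 -1.57] sd [0.45 0.45 0.38] T [ 0.007  0.646 -0.085]
t 21.6 pos [0.4938 0.1765 0.2719] F world [-3.61  0.55  3.93] F tool [-5.24 -0.16 -1.15] T tool [-0.021  0.648 -0.087] op 28.51
mouth in tool mm [ 8.359e+01 -7.000e-02 -9.000e-01] tilt err deg [0.13 0.43 0.02]
to go -0.24 release pt lateral [-0.3  -0.32]
```

The stopper is seated too: about 6 N axial, minimal lateral force, and only 0.1 mm of travel for 0.5 mm commanded. I'll relieve, release and retreat along the axis.

Emit:
{"api": "play_rows", "payload": {
  "targets": [
    {"delta_pos": [-0.0004,0.0,0.0003],"delta_rot": [0,0,0],"claw": 25},
    {"delta_pos": [-0.0004,0.0,0.0003],"delta_rot": [0,0,0],"claw": 25},
    {"delta_pos": [-0.0004,0.0,0.0003],"delta_rot": [0,0,0],"claw": 25}
  ],
  "newtons": 20
}}

```text
time: 21.85
eef_pos: [0.4935, 0.1764, 0.2718]
tcp_rot: [0.047, 0.494, -0.084, 0.864]
contact_force: [-0.4, 0.7, 0.5]
opening: 0.339
```

```bash
python3 -c "
from h import *
st()"
```

```text
avg F tool [-0.61  0.61 -0.92] sd [0.43 0.5  0.4 ] T [-0.006  0.379  0.149]
t 22.05 pos [0.4935 0.1764 0.2719] F world [-0.71  0.45  0.29] F tool [-0.65  0.31 -0.53] T tool [-0.009  0.382  0.16 ] op 28.92
mouth in tool mm [ 8.374e+01  2.000e-02 -5.400e-01] tilt err deg [0.12 0.42 0.02]
to go -0.09 release pt lateral [-0.21  0.02]
```

Emit:
{"api": "play_rows", "payload": {
  "targets": [
    {"delta_pos": [0,0,0],"delta_rot": [0,0,0],"claw": 31},
    {"delta_pos": [0,0,0],"delta_rot": [0,0,0],"claw": 35},
    {"delta_pos": [0,0,0],"delta_rot": [0,0,0],"claw": 45},
    {"delta_pos": [0,0,0],"delta_rot": [0,0,0],"claw": 60},
    {"delta_pos": [0,0,0],"delta_rot": [0,0,0],"claw": 70},
    {"delta_pos": [0,0,0],"delta_rot": [0,0,0],"claw": 70},
    {"delta_pos": [0,0,0],"delta_rot": [0,0,0],"claw": 70},
    {"delta_pos": [-0.0049,0.001,0.0087],"delta_rot": [0,0,0],"claw": 70},
    {"delta_pos": [-0.0147,0.0029,0.026],"delta_rot": [0,0,0],"claw": 70},
    {"delta_pos": [-0.0294,0.0059,0.052],"delta_rot": [0,0,0],"claw": 70},
    {"delta_pos": [-0.049,0.0098,0.0866],"delta_rot": [0,0,0],"claw": 70},
    {"delta_pos": [-0.0587,0.0117,0.1039],"delta_rot": [0,0,0],"claw": 70},
    {"delta_pos": [-0.0587,0.0117,0.1039],"delta_rot": [0,0,0],"claw": 70},
    {"delta_pos": [-0.0587,0.0117,0.1039],"delta_rot": [0,0,0],"claw": 70},
    {"delta_pos": [-0.0587,0.0117,0.1039],"delta_rot": [0,0,0],"claw": 70},
    {"delta_pos": [-0.0587,0.0117,0.1039],"delta_rot": [0,0,0],"claw": 70}
  ]
}}

```text
time: 23.38
eef_pos: [0.4345, 0.1878, 0.3736]
tcp_rot: [0.046, 0.496, -0.085, 0.863]
contact_force: [-0.6, -1.0, -0.6]
opening: 0.823
```

Run:
```python
from h import *
rep();im,c,s=snap("w9");M=ang(s);n=axis(np.radians(-11.25))
sd=ctrl.read_camera("side");tp=ctrl.read_camera("top");cv2.imwrite("pics/s9.png",sd);cv2.imwrite("pics/t9.png",tp)
b=cv2.resize(sd[105:225,170:330],(560,420),interpolation=cv2.INTER_CUBIC)
t=cv2.resize(tp[180:255,140:240],(560,420),interpolation=cv2.INTER_CUBIC)
t2=cv2.resize(tp,(560,420))
cv2.imwrite("pics/m9.png",cv2.resize(np.vstack([np.hstack([im,b]),np.hstack([t,t2])]),(800,600)))
# predicted handle axis points: home foot = mouth centre line
foot=np.array([.4935,.1764,.2719])+M@np.array([.1133,-.0003,-.0022])
for k in(.12,.077): print("pred",k,[proj(ctrl.calibration(x) if x!="wrist" else c,foot+n*k)[0].round(1).tolist() for x in("wrist","side","top")])
for nm,I in(("w",im),("s",sd),("t",tp)):
    m=cv2.inRange(cv2.cvtColor(I,cv2.COLOR_BGR2HSV),(105,140,50),(125,255,255));k,l,stt,ce=cv2.connectedComponentsWithStats(m);print(nm,[(stt[i].tolist(),ce[i].round(1).tolist()) for i in range(1,k) if stt[i,4]>40])
```

```text
t 23.3833 pos [0.4345 0.1878 0.3736] F world [-0.59 -0.96 -0.62] F tool [ 0.34 -1.05 -0.66] T tool [-0.049  0.258 -0.011] op 70.31
mouth in tool mm [201.88   0.76   0.38] tilt err deg [0.17 0.23 0.07]
pred 0.12 [[285.7, 216.5], [216.5, 138.5], [187.8, 239.1]]
pred 0.077 [[285.8, 197.4], [223.8, 145.1], [191.1, 232.6]]
w [([266, 174, 43, 63, 2015], [286.8, 206.3]), ([127, 203, 14, 9, 70], [134.0, 206.5]), ([114, 236, 42, 40, 1257], [133.5, 253.7])]
s [([214, 135, 16, 16, 139], [221.5, 142.4]), ([333, 183, 20, 19, 279], [342.2, 192.4]), ([331, 209, 18, 6, 46], [339.3, 212.1])]
t [([282, 148, 21, 20, 231], [291.3, 158.9]), ([184, 225, 14, 18, 161], [190.5, 233.6])]
```

View pics/m9.png

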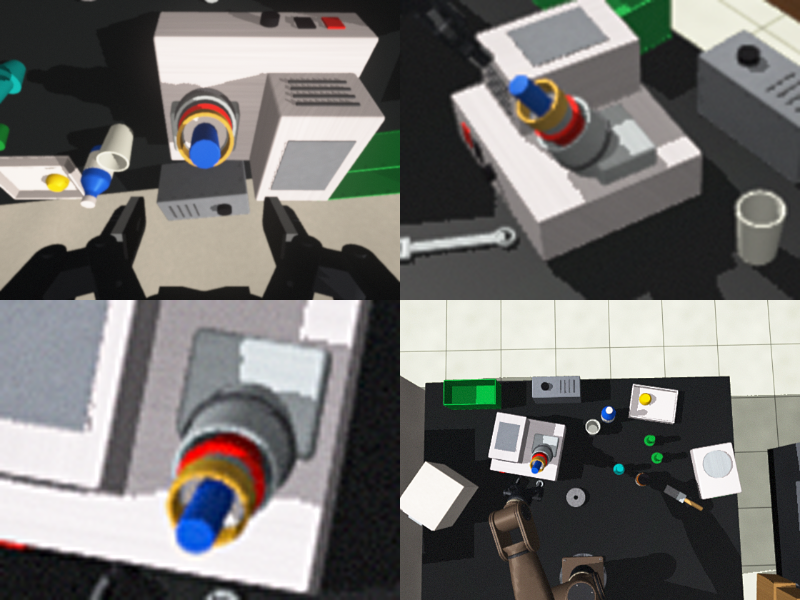

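The final view shows the stopper handle centred in the brass ring, the collar coaxial with the red cup, and the red band still standing clear of the steel neck. The bystanders I can make out are where they were, and the gripper is well clear. I'll hand it in.

```bash
python3 -c "
from plant import ctrl
print(ctrl.sign_off())"
```

```text
the job is handed in; nothing more can be done
None
```

The feed neck is back together: the sleeve is nested in the red cup, and the stopper is nested in the sleeve. I released both and handed the job in at about 23.5 s of the 69 s allowed.

- **Sleeve:** I lowered it along the neck axis (mill yaw measured at −11.25°, 30° lean), correcting small side contacts as they appeared. Once seated it moved only 0.2 mm for 1 mm commanded. The push was about 9 N, or about 11 N with its weight, which is under the 13 N limit. I backed off the push before letting go.
- **Stopper:** Contact came within about 0.2 mm of the predicted home depth. The push was about 6 N, or about 9 N with both parts' weight, and I again backed off before releasing.
- **Last checks:** The wrist, side and top pictures show the handle centred in the collar and the collar in line with the cup. The red band still shows above the steel neck, and the gripper is about 120 mm clear.
- **Weaker points:**
  - I could not read the seal position directly; that it did not move rests on the forces and the pictures.
  - My estimates of the cup mouth from different camera pairs differed by 2–3 mm, so I settled the final seating by feel. By those estimates the sleeve foot is about 37.7 mm below the mouth rather than 40 mm, which is within that error.
  - The other bench items look unmoved, but I judged that by eye, and the arm's shadow covers part of the area around the jar.

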